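# Offer up the mill crank

## Robot

A 6-joint arm with a two-finger parallel gripper is mounted at the origin on a cart in front of the work surface, level with it; the furniture and walls round the work are solid. World frame = base frame: x ahead of the robot, y to its left, z up, the work surface at z = 0. Lengths are in m, angles in rad, forces in N, time in s.
With the tool pointing down it reaches from about 0.325 to 0.85 m from the base axis. Payload 15.5 kg.
Tool frame: the origin (TCP) lies on the centre line of the jaws, within the pads' length; the fingertips stand 17 mm ahead of it and the grasp point (between the pads) lies 2 mm behind it; z points along the fingers, y is the line along which they close (so a half turn about z gives the same grasp; the last joint's range is limited). The gripper opens to 91 mm and grips with 3 to 60 N. Pads are 32 mm wide; open, the fingers measure 118 mm over their backs; the gripper's body (76 mm by 178 mm) begins 60 mm behind the grasp point.
Start: joints at [0.596, 0.494, 1.345, -0, 1.302, -0.096], TCP at [0.482, 0.398, 0.194] pointing down, gripper open.
Joint ranges: [-2.91, 2.91], [-0.82, 2.16], [0.22, 2.67], [-1.22, 4.37], [0.12, 2.79], [-3.08, 3.08]. Speed limits (rad/s): [1.89, 1.89, 2.57, 3.01, 3.01, 3.01].

## Interface

Orientations are given as a unit quaternion [w, x, y, z].
In Python, from station import env gives the robot as it stands.
- The arm moves only by the tool servo_tool, never from a script. Its argument "plan" is a list of rows, each a list of 6 numbers: the shift along the tool's x, y, z in cm, then the turn, a rotation vector about the tool's x, y, z in rad. In form: [[tx, ty, tz, wx, wy, wz], ...]. A call has 1 to 20 rows; each row is the pose to reach, as a shift and turn from the pose commanded when the call began, along the tool's axes at that moment; what a row does not reach only later rows make up. A row lasts 1/12 s, in which the tool goes at most 41.7 mm and 7.16 degrees, less where a joint would pass 70% of its speed; a pose out of reach is approached as far as the arm can. A call with a gripper value outside its range is refused whole. "hand" is the finger opening in cm, from 0 to 9.12, set as the call begins (left out, the last holds). The fingers move at their own pace and stop on an object; "force" is the grip in N (left out, the last holds). Time passes only in rows, so rows that repeat a pose let the fingers close. It gives the time, the measured TCP pose, the force, the opening and the grip force at its end, in the units of the state.
- env.read_state(): the state, without advancing time (a new reading comes with each control period).
- env.read_camera(name): name is "scene" or "top" or "wrist"; returns the picture (480x640x3 uint8, blue, green, red); there is no depth.
- env.calibration(name): a dict with "mtx" (3x3 intrinsics, pixels), "pose" (4x4, takes a point from camera to world coordinates); the wrist camera has in their place "tool_from_camera" (4x4, takes a point from camera to tool coordinates, whose origin is the TCP and whose axes are the flange's). Camera axes: x right, y down, z forward; pixel columns grow to the right and rows downward; lengths in m; the calibration is good to about 2 mm. A picture is of the moment at which its call begins: read the wrist's pose just before it. calibration takes no time and is no camera call.
- env.sign_off(): hands the job in; it is judged then, once.
Trained networks look in the newest picture that a camera, given by its name, has taken for a name from the list of things; names that differ only in an ending like _2 or _b are one class to them, and where a whole thing is asked for, a point or a joint stands for the part that bears it (a point fixed in the world has none). Each returns a list of dicts, best first, with "confidence" (0 to 1); they miss things now and then, are a little off and sometimes report something else, mostly with a low value. They report only what shows in the picture. A call takes as long as a camera call.
- env.look_for(camera, name): "position" ([column, row] in pixels, amid what is visible of it).
- env.trace(camera, name): "pixels" (480x640 bool, what is visible of it) and "position" ([column, row] in pixels, amid what is visible of it).
- env.place_of(camera, name): "position" ([column, row] in pixels: a listed point, or the origin of a listed thing).
The state is a dict: "t": time; "joint_positions": joint angles; "joint_velocities": joint speeds; "tau": joint torques, N m; "tcp_pos": TCP position; "ee_rot": TCP orientation; "wrist_force": force on the tool from outside, world axes, zero at the start; "moment": the same for the moment, N m; "width": finger opening in m; "gripper_force": force on a finger pad.
Only numpy, scipy, OpenCV 4.12 (cv2) and the standard library are available. Lean on these libraries where they do the work, as an engineer would, in place of code of your own. Each camera call takes 0.05 s, during which the arm holds its last target. There are 200 camera calls.

## Task

The crank of the hand coffee mill is shut in its flat wooden case, whose lid has no handle: pry the lid up with the peeler's blade through the notch in the front, fold it right back, and lay the peeler flat on the worktop, clear of the case. Then lift the crank out by its balance point and hold it level over the mill, knob up, its square socket centred over the square spindle and turned to match it, about a finger's breadth above and not touching. Finish while holding it there, quite still, because I must set the grind ring under it before it goes on, and leave the mug, spoon, lime, garlic and pepper where they are.

Things in the scene. Friction and masses are not known exactly. Their poses are not given: they have to be found in the camera images.
- mill_foot (a point): Hand coffee mill, upright, fixed to the worktop: round black foot 100 mm across, wood and steel body 86 mm across, brass grind ring and an upright square spindle in the middle of the top; 165 mm high. This point: centre of the foot's underside.
- spindle_top (a point): Centre of the top end of the mill's square spindle (9 x 9 mm, square for 16 mm), 165 mm above the worktop; z is up, x and y are square to the spindle's four flat faces.
- case_middle (a point): Flat wooden case, fixed to the worktop: 112 mm deep along x (x points from its front wall, with the notch, to its back wall with the hinge), 194 mm wide along y; walls 5 mm thick and 50 mm high, floor 5 mm thick, top closed by the lid. This point: middle of its underside, on the worktop.
- case_notch (a point): Middle of the pry notch: a cut-out 36 mm wide in the top edge of the front wall, sill 36 mm above the worktop, open from there up to the closed lid at 50 mm. This point is on the wall's outer face, 43 mm above the worktop, 56 mm in front of case_middle; x points into the case.
- lid_hinge (a point): Middle of the lid's hinge line on top of the back wall, 56 mm behind case_middle, 50 mm up; the hinge runs along y of case_middle. (Turns with the lid.)
- lid_edge (a point): Middle of the lid's front lower edge. The lid is a plain wooden board 6 mm thick, 194 mm wide, 114 mm from hinge to front edge, about 120 g, no handle, no catch; closed, it lies on the walls and overhangs the front wall by 2 mm.
- lid (a joint): Opening angle of the lid: 0 closed, 1.57 upright, 2.9 folded right back (its stop). The hinge is a little stiff: the lid rests where it is left between about 1.2 and 2.0, falls shut below that and falls back to its stop above. About 1 N under its front edge lifts it.
- crank_balance (a point): The crank's balance point, at mid-height of its arm: grasp here across the 12 mm width. Crank: cast steel socket boss (30 mm across, 20 mm high), straight flat steel arm 12 mm wide, 6 mm thick, underside 8 mm above the boss's; small dark wooden knob standing up at the far end; 0.2 kg. x points from boss to knob, z up. It starts inside the case, level, along the case's width, arm 13 to 19 mm above the worktop.
- crank_socket (a point): Centre of the mouth of the crank's square socket (10.5 mm square hole right through the boss) at the boss's underside, 38.5 mm from crank_balance along -x and 11 mm below it. x runs along the arm to the knob, the square's sides lie along x and y; z is the socket's axis.
- crank_knob (a point): Top of the crank's knob (26 mm across), 93.5 mm from crank_balance along +x and 29 mm above it. In the case this end is towards -y of case_middle. 53 to 70 mm from crank_balance the arm lies in a shallow wooden rest, 22 mm wide between its cheeks, 36 mm over all; between boss and rest both sides of the arm are free.
- peeler_grip (a point): Peeler, 170 mm long, lying flat: yellow handle 105 mm long, 24 mm wide, 17 mm high; narrow straight steel blade 14 mm wide, 6 mm thick, its underside level with the handle's. This point is in the handle near the blade, 8.5 mm above the underside; x points to the blade: tip 90 mm away along +x, handle's end 80 mm along -x. About 80 g.
- mug_mid (a point): Cream mug, 82 mm across, 94 mm high, point half-way up: leave alone.
- lime_mid (a point): Green lime, 55 x 44 x 43 mm, point at its centre: leave alone.
- garlic_mid (a point): Garlic bulb, 50 mm, point at its centre: leave alone.
- spoon_mid (a point): Steel spoon, 196 mm long, point at its middle: leave alone.
- pepper_mid (a point): Pepper shaker with a grey top, 44 mm across, 90 mm high, point half-way up: leave alone.

How it is judged:
By the outcome, as a careful person would: the job done as asked, in the order asked, and still so for the second after the job is handed in, while the arm keeps its last pose, push and grip.
It also fails if it takes over 58 s, if anything falls off the work surface, if the arm or the gripper's body presses on something with over 40 N, if the wrist force passes 120 N, or if a joint passes its speed limit or range.

## Working session

There is one attempt and no reset: what is moved stays moved. The work goes in short steps, Python scripts to look and compute and a tool call to move; the robot and the scene stay as the last step left them, time stands still between calls to the robot, and variables do not carry over. Pictures are saved under pics/ and viewed, at most 10 in all, crops included, and the job is handed in when it is done.

Besides the shell and the picture viewer there is one more tool, called after "Call:" as name([rows], argument=value, ...), one row to a line, values as JSON. servo_tool: Moves the arm, as the interface text tells. Its arguments: {"type":"object","properties":{"plan":{"type":"array"},"hand":{"type":"number"},"force":{"type":"number"}},"required":["plan"]}

```bash
ls; mkdir -p pics; cat > h.py <<'E'
import numpy as np, cv2
from station import env
from scipy.spatial.transform import Rotation as R
def ray(cam,px,st=None):
    c=env.calibration(cam); K=np.array(c["mtx"])
    if cam=="wrist":
        T=np.eye(4); q=st["ee_rot"]; T[:3,:3]=R.from_quat([q[1],q[2],q[3],q[0]]).as_matrix(); T[:3,3]=st["tcp_pos"]
        P=T@np.array(c["tool_from_camera"])
    else: P=np.array(c["pose"])
    d=P[:3,:3]@np.linalg.solve(K,[px[0],px[1],1.]); return P[:3,3],d/np.linalg.norm(d)
def atz(cam,px,z,st=None):
    o,d=ray(cam,px,st); return o+d*(z-o[2])/d[2]
def tri(rs):
    A=sum(np.eye(3)-np.outer(d,d) for o,d in rs); b=sum((np.eye(3)-np.outer(d,d))@o for o,d in rs)
    return np.linalg.solve(A,b)
E
python3 - <<'E'
from h import *
np.set_printoptions(precision=4,suppress=True)
s=env.read_state(); print(s)
for c in["scene","top"]:
    cv2.imwrite(f"pics/{c}0.png",env.read_camera(c)); print(c,np.array(env.calibration(c)["pose"]))
Z=dict(mill_foot=0,spindle_top=.165,case_middle=0,case_notch=.043,lid_hinge=.05,lid_edge=.05,peeler_grip=.0085,mug_mid=.047,lime_mid=.0215,garlic_mid=.025,spoon_mid=.005,pepper_mid=.045)
for n,z in Z.items():
    rs=[]
    for c in["top","scene"]:
        r=env.place_of(c,n)
        for q in r[:2]: print(n,c,np.array(q["position"]).round(1),round(q["confidence"],2),atz(c,q["position"],z))
        if r and r[0]["confidence"]>.3: rs.append(ray(c,r[0]["position"]))
    if len(rs)>1: print("   tri",tri(rs))
E
```

```text
pics
{'t': 0.0, 'joint_positions': array([ 0.5955,  0.4942,  1.3461,  0.    ,  1.3025, -0.0955]), 'joint_velocities': array([ 0.0004,  0.0006,  0.0002, -0.0013,  0.0013,  0.001 ]), 'tau': array([ -0.0001, -87.8843, -38.1841,   0.0709,   0.0534,  -0.0001]), 'tcp_pos': array([0.4813, 0.3981, 0.1937]), 'ee_rot': array([-0.0003,  0.4258,  0.9048, -0.0005]), 'wrist_force': array([-0.277 ,  0.3699, -0.1391]), 'moment': array([-0.0327, -0.0007,  0.022 ]), 'gripper_force': 0.0, 'width': 0.09142925452137203}
scene [[-0.6603 -0.4931  0.5664 -0.1949]
 [-0.7509  0.446  -0.4871  0.8348]
 [-0.0124 -0.747  -0.6647  0.9222]
 [ 0.      0.      0.      1.    ]]
top [[ 0.0125 -0.9974  0.0704  0.3837]
 [-0.9998 -0.0137 -0.0164  0.2285]
 [ 0.0173 -0.0702 -0.9974  1.3292]
 [ 0.      0.      0.      1.    ]]
mill_foot top [254.3 248.5] 0.59 [0.4666 0.3674 0.    ]
mill_foot scene [294.8 319.8] 0.8 [ 0.4642  0.3587 -0.    ]
   tri [0.4636 0.364  0.0051]
spindle_top scene [289.5 265.3] 0.8 [0.4655 0.361  0.165 ]
case_notch top [423.9 205.3] 0.92 [ 0.5637 -0.0055  0.043 ]
case_notch scene [380.3 214.2] 0.73 [ 
[... 546 characters left out ...]
55 0.0132]
mug_mid top [218.9 326.7] 0.43 [0.2952 0.4345 0.047 ]
mug_mid scene [322.3 374.1] 0.73 [0.2893 0.43   0.047 ]
   tri [0.2925 0.432  0.0461]
lime_mid top [307.5 202. ] 0.79 [0.5702 0.2495 0.0215]
lime_mid scene [303.7 269. ] 0.47 [0.5581 0.2543 0.0215]
   tri [0.5702 0.248  0.0093]
garlic_mid top [275.8 200.6] 0.9 [0.5718 0.3196 0.025 ]
garlic_mid scene [278.7 279.2] 0.4 [0.5676 0.3213 0.025 ]
   tri [0.5719 0.3193 0.0206]
spoon_mid scene [374.5 347.8] 0.57 [0.2897 0.2863 0.005 ]
pepper_mid top [392.  165.8] 0.74 [0.6497 0.0651 0.045 ]
pepper_mid top [220.1 329.8] 0.62 [0.2885 0.4321 0.045 ]
pepper_mid scene [199.2 305.5] 0.65 [0.6016 0.5098 0.045 ]
   tri [ 0.7634  0.2263 -0.1954]
```

View pics/top0.png

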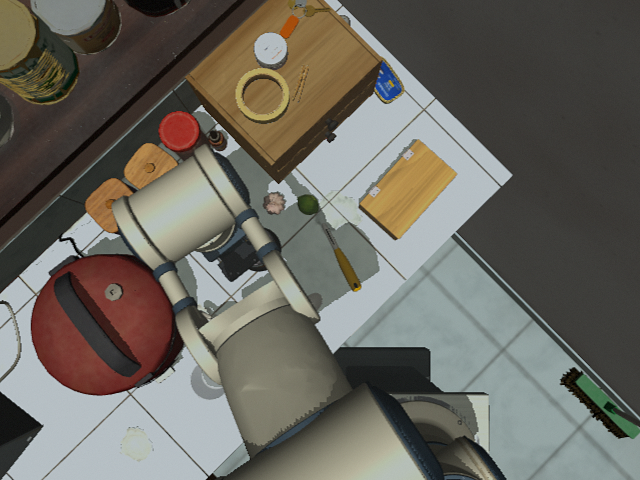

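View pics/scene0.png

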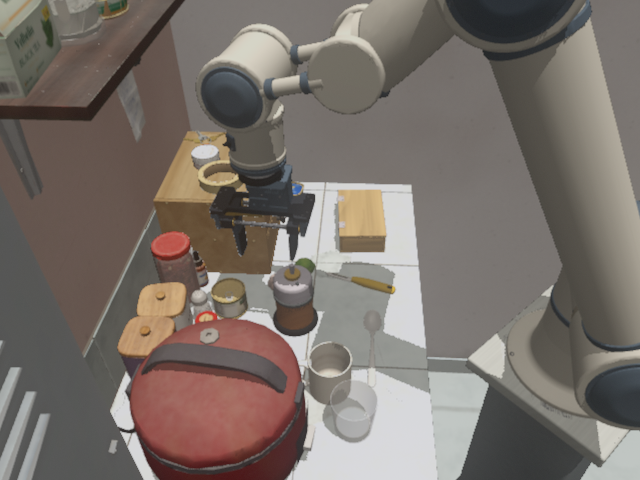

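The top view shows the case at about (408,188). Its hinges are at (373,188) and (408,155), and the notch side faces lower right at (424,205). The peeler runs from its tip at (320,213) to its handle end at (357,290). The scene view shows the mill at (294,300), with the area around the case free.

```bash
python3 - <<'E'
from h import *
np.set_printoptions(precision=4,suppress=True)
def rect(c,n,z):
    r=env.trace(c,n)
    if not r: print(n,c,"none");return
    m=np.argwhere(r[0]["pixels"])[:,::-1]
    P=np.array([atz(c,p,z)[:2] for p in m]).astype(np.float32)
    b=cv2.minAreaRect(P*1000); print(n,c,r[0]["confidence"],len(P),b, cv2.boxPoints(b).round(0).tolist())
    return P
for c in["top","scene"]:
    P=rect(c,"peeler_grip",.006)
    if P is not None:
        mu=P.mean(0);u=np.linalg.svd(P-mu,full_matrices=False)[2][0]; t=(P-mu)@u
        print(" axis",u,np.degrees(np.arctan2(u[1],u[0])),"ends",mu+u*t.min(),mu+u*t.max())
    rect(c,"lid_edge",.056)
    rect(c,"case_middle",.04)
    rect(c,"pepper_mid",.045)
for n in["peeler_grip"]:
    for c in["top","scene"]: print(n,c,[(q["position"],q["confidence"]) for q in env.place_of(c,n)])
for n in["case_middle","spoon_mid","lime_mid"]:
    print(n,[(atz(c,q["position"],0),q["confidence"]) for c in("top","scene") for q in env.look_for(c,n)[:1]])
E
```

```text
peeler_grip top 0.88 597 ((451.664794921875, 173.6040802001953), (166.70733642578125, 22.958038330078125), 27.228797912597656) [[372.0, 146.0], [383.0, 125.0], [531.0, 202.0], [521.0, 222.0]]
 axis [-0.8804 -0.4743] -151.68521 ends [0.5246 0.2142] [0.3777 0.135 ]Traceback (most recent call last):
  File "<stdin>", line 15, in <module>
  File "<stdin>", line 7, in rect
  File "h.py", line 12, in atz
    o,d=ray(cam,px,st); return o+d*(z-o[2])/d[2]
        ~~~^^^^^^^^^^^
  File "h.py", line 5, in ray
    c=env.calibration(cam); K=np.array(c["mtx"])
ValueError: time passes only in moves, steps and waits
```

```bash
python3 - <<'E'
s=open('h.py').read()
s=s.replace('def ray','_c={}\ndef cal(n):\n    if n not in _c: _c[n]=env.calibration(n)\n    return _c[n]\ndef ray',1).replace('c=env.calibration(cam)','c=cal(cam)')
s+='''
def trace(c,n,z,st=None):
    r=env.trace(c,n)
    if not r: print(n,c,"none");return
    m=np.argwhere(r[0]["pixels"])[:,::-1]
    P=np.array([atz(c,p,z,st)[:2] for p in m]).astype(np.float32)
    b=cv2.minAreaRect(P*1000); print(n,c,round(r[0]["confidence"],2),len(P),np.round(b[0]),np.round(b[1]),round(b[2],1))
    return P
'''
open('h.py','w').write(s)
E
python3 - <<'E'
from h import *
np.set_printoptions(precision=4,suppress=True)
for c in["top","scene"]:
    P=trace(c,"peeler_grip",.006)
    if P is not None:
        mu=P.mean(0);u=np.linalg.svd(P-mu,full_matrices=False)[2][0]; t=(P-mu)@u
        print(" axis",np.degrees(np.arctan2(u[1],u[0])),"ends",mu+u*t.min(),mu+u*t.max())
    trace(c,"lid_edge",.056)
    trace(c,"spoon_mid",.005)
print(env.read_state()["t"])
E
```

```text
peeler_grip top 0.88 597 [452. 174.] [167.  23.] 27.2
 axis -151.68521 ends [0.5246 0.2142] [0.3777 0.135 ]
lid_edge top 0.72 4654 [599.  30.] [116. 194.] 48.6
spoon_mid top 0.57 127 [352. 229.] [29. 24.] 0.8
peeler_grip scene 0.77 559 [449. 171.] [164.  36.] 27.2
 axis -152.63988 ends [0.5223 0.2085] [0.3763 0.1329]
lid_edge scene 0.82 2106 [597.  32.] [114. 198.] 48.6
spoon_mid scene 0.81 624 [301. 285.] [ 37. 201.] 44.4
1.7
```

```bash
cat >> h.py <<'E'
def down(yaw,pitch=0):
    """tool pointing down, tool x at world yaw (deg); pitch>0 raises the +x end"""
    c,s=np.cos(np.radians(yaw)),np.sin(np.radians(yaw))
    M=np.array([[c,s,0],[s,-c,0],[0,0,-1.]])
    return M@R.from_rotvec([0,np.radians(pitch),0]).as_matrix()
def Rq(q): return R.from_quat([q[1],q[2],q[3],q[0]]).as_matrix()
def go(p,Rt,st,base=None):
    """row taking the tool from state (or base=(pos,R)) to p,Rt"""
    p0,R0=base if base else (st["tcp_pos"],Rq(st["ee_rot"]))
    return np.r_[100*R0.T@(np.array(p)-p0),R.from_matrix(R0.T@Rt).as_rotvec()].round(3)
E
python3 - <<'E'
from h import *
s=env.read_state(); print(go([.447,.173,.194],down(27.6),s),go([.447,.173,.12],down(27.6),s))
E
```

```text
[-15.157 -17.027   0.032  -0.     -0.      1.78 ] [-15.157 -17.027   7.432  -0.     -0.      1.78 ]
```

Call:
servo_tool([
  [-4, -4.5, 0, 0, 0, 0.12],
  [-8, -9, 0, 0, 0, 0.24],
  [-12, -13.5, 0, 0, 0, 0.36],
  [-15.16, -17.03, 2, 0, 0, 0.48],
  [-15.16, -17.03, 4, 0, 0, 0.6],
  [-15.16, -17.03, 6, 0, 0, 0.72],
  [-15.16, -17.03, 7.4, 0, 0, 0.84],
  [-15.16, -17.03, 7.4, 0, 0, 0.96],
  [-15.16, -17.03, 7.4, 0, 0, 1.08],
  [-15.16, -17.03, 7.4, 0, 0, 1.2],
  [-15.16, -17.03, 7.4, 0, 0, 1.32],
  [-15.16, -17.03, 7.4, 0, 0, 1.44],
  [-15.16, -17.03, 7.4, 0, 0, 1.56],
  [-15.16, -17.03, 7.4, 0, 0, 1.68],
  [-15.16, -17.03, 7.4, 0, 0, 1.78],
  [-15.16, -17.03, 7.4, 0, 0, 1.78],
  [-15.16, -17.03, 7.4, 0, 0, 1.78],
  [-15.16, -17.03, 7.4, 0, 0, 1.78],
], hand=5)

```text
t: 3.2
tcp_pos: [0.4471, 0.173, 0.1204]
ee_rot: [-0.0, 0.971, 0.24, 0.0]
wrist_force: [-0.2, -0.4, 1.4]
width: 0.05
gripper_force: 0.0
```

```bash
python3 - <<'E'
from h import *
np.set_printoptions(precision=4,suppress=True)
s=env.read_state(); print(s["t"],s["tcp_pos"],Rq(s["ee_rot"])); im=env.read_camera("wrist"); cv2.imwrite("pics/w1.png",im)
P=trace("wrist","peeler_grip",.008,s)
if P is not None:
    mu=P.mean(0);u=np.linalg.svd(P-mu,full_matrices=False)[2][0]; t=(P-mu)@u
    print(" axis",np.degrees(np.arctan2(u[1],u[0])),"ends",mu+u*t.min(),mu+u*t.max())
r=env.place_of("wrist","peeler_grip"); print([(q["position"],q["confidence"],atz("wrist",q["position"],.0085,s)) for q in r[:2]])
print(np.array(cal("wrist")["tool_from_camera"]))
# mill, seen now in the top/scene images without the arm
env.read_camera("top");env.read_camera("scene")
for n,z in dict(mill_foot=0,spindle_top=.165).items():
    rs=[]
    for c in("top","scene"):
        r=env.place_of(c,n)
        if r: print(n,c,r[0]["confidence"],r[0]["position"],atz(c,r[0]["position"],z)); rs.append(ray(c,r[0]["position"]))
    if len(rs)>1: print(tri(rs))
print(go([.447,.173,.019],down(27.6),s))
E
```

```text
3.2 [0.4471 0.173  0.1204] [[ 0.8845  0.4666  0.0002]
 [ 0.4666 -0.8845  0.    ]
 [ 0.0002  0.     -1.    ]]
peeler_grip wrist 0.82 3536 [452. 174.] [169.  25.] 28.3
 axis -151.54669 ends [0.5264 0.2152] [0.3779 0.1347]
[([318.4, 222.7], 0.92, array([0.4495, 0.174 , 0.0085]))]
[[ 0.0005 -0.9631 -0.2693  0.0772]
 [ 1.      0.0005  0.0001 -0.0002]
 [ 0.0001 -0.2693  0.9631 -0.1899]
 [ 0.      0.      0.      1.    ]]
mill_foot top 0.59 [257.4, 244.4] [0.4759 0.3607 0.    ]
mill_foot scene 0.93 [294.0, 321.0] [0.4626 0.3622 0.    ]
[ 0.474   0.3589 -0.0116]
spindle_top top 0.96 [252.0, 245.2] [0.4627 0.3548 0.165 ]
spindle_top scene 0.94 [291.7, 264.7] [0.4639 0.3566 0.165 ]
[0.4635 0.3556 0.1645]
[-0.007 -0.006 10.138  0.    -0.     0.004]
```

View pics/w1.png

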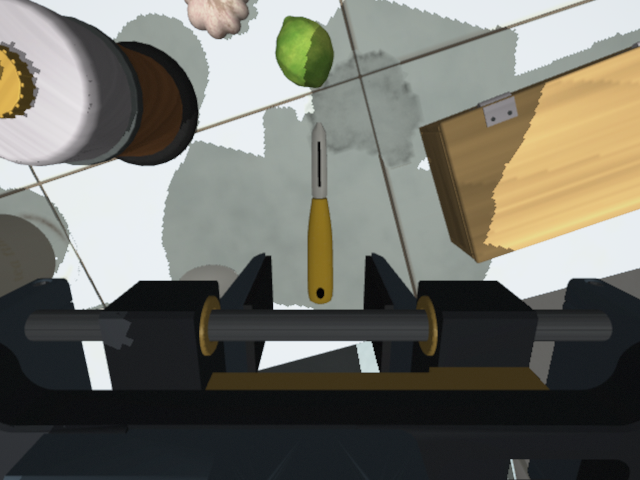

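The wrist view shows the peeler centred between the fingers, with its tip at (319,125) and its handle end at (320,300). The case corner is at the right, from (425,130) to (480,260).

Call:
servo_tool([
  [0.1, 0, 3, 0, 0, -0.012],
  [0.1, 0, 6, 0, 0, -0.012],
  [0.1, 0, 8.5, 0, 0, -0.012],
  [0.1, 0, 9.7, 0, 0, -0.012],
  [0.1, 0, 10.15, 0, 0, -0.012],
  [0.1, 0, 10.15, 0, 0, -0.012],
  [0.1, 0, 10.15, 0, 0, -0.012],
])

```text
t: 4.23
tcp_pos: [0.4482, 0.1735, 0.0193]
ee_rot: [0.0, 0.97, 0.244, 0.0]
wrist_force: [0.5, -0.5, 0.4]
width: 0.0501
gripper_force: 0.0
```

Call:
servo_tool([
  [0, 0, 0, 0, 0, 0],
  [0, 0, 0, 0, 0, 0],
  [0, 0, 0, 0, 0, 0],
  [0, 0, 0, 0, 0, 0],
  [0, 0, 0, 0, 0, 0],
  [0, 0, 0, 0, 0, 0],
  [0, 0, 0, 0, 0, 0],
  [0, 0, 0, 0, 0, 0],
], hand=1.5, force=40)

```text
t: 4.9
tcp_pos: [0.4479, 0.1734, 0.0188]
ee_rot: [-0.0, 0.97, 0.244, -0.0]
wrist_force: [-0.8, -0.0, -0.2]
width: 0.0151
gripper_force: 0.0
```

```bash
python3 - <<'E'
from h import *
s=env.read_state(); print(s)
b=([s["tcp_pos"][0],s["tcp_pos"][1],s["tcp_pos"][2]],Rq(s["ee_rot"]))
a=48.6; ux=np.array([np.cos(np.radians(a)),np.sin(np.radians(a)),0]); N=np.array([.562,-.010,0])
# tip 30 mm outside the wall, TCP 90 behind the tip, z such that the blade middle is at 43 mm
p=N-ux*.125; p[2]=.12
print(p,go([b[0][0],b[0][1],.12],b[1],s),go(p,down(a),s))
E
```

```text
{'t': 4.9, 'joint_positions': array([2.45021183e-01, 5.63952230e-01, 1.87731670e+00, 1.52282588e-05,
       7.00376378e-01, 1.32203579e+00]), 'joint_velocities': array([-1.15048277e-03,  7.23476982e-04, -1.51895903e-03,  1.75974426e-03,
       -5.22151849e-05,  1.57149355e-03]), 'tau': array([ 4.05389437e-04, -7.39406705e+01, -1.78452623e+01,  3.46981734e-02,
       -6.35216245e-02, -1.09877242e-04]), 'tcp_pos': array([0.44787781, 0.17342838, 0.01881539]), 'ee_rot': array([-4.95640735e-06,  9.69678373e-01,  2.44384639e-01, -2.63166397e-05]), 'wrist_force': array([-0.78563411, -0.01195508, -0.24425376]), 'moment': array([0.00211999, 0.14969882, 0.0374737 ]), 'gripper_force': 0.0, 'width': 0.015127083369654971}
[ 0.47933602 -0.10376388  0.12      ] [ -0.     -0.    -10.118   0.      0.      0.   ] [-10.368  25.899 -10.119  -0.      0.     -0.354]
```

Call:
servo_tool([
  [0, 0, 0, 0, 0, 0],
  [0, 0, 0, 0, 0, 0],
  [0, 0, 0, 0, 0, 0],
], hand=0.8, force=40)

```text
t: 5.15
tcp_pos: [0.4479, 0.1734, 0.0188]
ee_rot: [-0.0, 0.97, 0.244, -0.0]
wrist_force: [0.7, -0.1, -0.1]
width: 0.0083
gripper_force: 0.0
```

```bash
python3 - <<'E'
from h import *
s=env.read_state(); print(s["width"],s["gripper_force"]); im=env.read_camera("wrist"); cv2.imwrite("pics/w2.png",im)
E
```

```text
0.008292363093261746 0.0
```

View pics/w2.png

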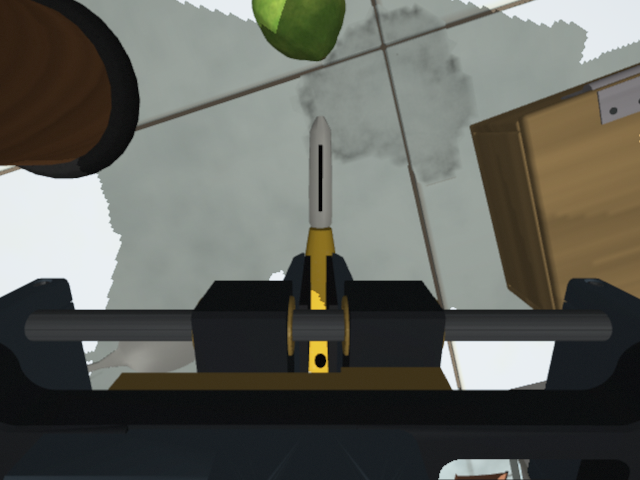

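```bash
python3 - <<'E'
from h import *
np.set_printoptions(precision=1,suppress=True)
s=env.read_state()
def proj(cam,p):
    c=cal(cam);K=np.array(c["mtx"])
    if cam=="wrist":
        T=np.eye(4);T[:3,:3]=Rq(s["ee_rot"]);T[:3,3]=s["tcp_pos"];P=T@np.array(c["tool_from_camera"])
    else:P=np.array(c["pose"])
    q=K@np.linalg.solve(P,np.r_[p,1])[:3]; return q[:2]/q[2]
Rt=Rq(s["ee_rot"])
for t in [(.016,-.004,.017),(.016,.004,.017),(.016,-.012,.002),(.016,.012,.002),(0.016,-.012,.017),(.09,0,.014)]:
    p=s["tcp_pos"]+Rt@np.array(t); print(t,proj("wrist",p),proj("scene",p))
print(env.place_of("wrist","peeler_grip")[:1])
im=env.read_camera("scene"); c=im[240:320,310:420]; cv2.imwrite("pics/s2.png",cv2.resize(c,None,fx=7,fy=7,interpolation=cv2.INTER_CUBIC))
E
```

```text
(0.016, -0.004, 0.017) [312. 238.] [353.5 282.7]
(0.016, 0.004, 0.017) [324.5 238. ] [354.6 280.5]
(0.016, -0.012, 0.002) [298.1 245.2] [352.6 280.4]
(0.016, 0.012, 0.002) [338.4 245.2] [355.8 273.7]
(0.016, -0.012, 0.017) [299.4 238. ] [352.4 285. ]
(0.09, 0, 0.014) [318.3 115.1] [324.6 273.3]
[{'position': [322.3, 262.6], 'confidence': 0.62}]
```

View pics/s2.png

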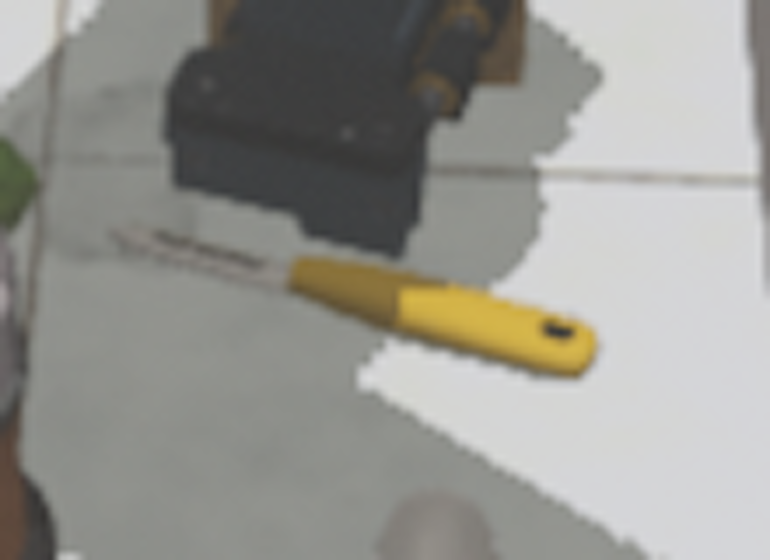

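The scene crop shows the fingertips ending above the handle: the finger's lower edge is at about (367,276), against the 282 I expected. So they appear higher than the stated geometry gives. I'll check this against the start picture.

```bash
python3 - <<'E'
from h import *
np.set_printoptions(precision=1,suppress=True)
c=cal("scene");K=np.array(c["mtx"]);P=np.array(c["pose"])
def pr(p): q=K@np.linalg.solve(P,np.r_[p,1])[:3]; return q[:2]/q[2]
R0=Rq([-.0003,.4258,.9048,-.0005]); p0=np.array([.4813,.3981,.1937])
for y in(-.0457,.0457):
    for z in(.017,.0,-.013,-.03): print(y,z,pr(p0+R0@[0,y,z]))
K=np.array(cal("wrist")["mtx"]);P=np.array(cal("wrist")["tool_from_camera"])
for z in(.017,.0,-.013): 
    for x in (-.016,.016):print("w",x,z,pr([x,.025,z]))
im=cv2.imread("pics/scene0.png")[180:300,200:330]; cv2.imwrite("pics/s0c.png",cv2.resize(im,None,fx=5,fy=5,interpolation=cv2.INTER_CUBIC))
E
```

```text
-0.0457 0.017 [292.2 267.8]
-0.0457 0.0 [291.7 261.4]
-0.0457 -0.013 [291.4 256.5]
-0.0457 -0.03 [290.9 249.9]
0.0457 0.017 [247.  263.3]
0.0457 0.0 [246.1 256.9]
0.0457 -0.013 [245.4 252. ]
0.0457 -0.03 [244.4 245.4]
w -0.016 0.017 [355.9 284.3]
w 0.016 0.017 [357.4 238. ]
w -0.016 0.0 [358.9 295.8]
w 0.016 0.0 [360.7 246.2]
w -0.016 -0.013 [361.5 305.8]
w 0.016 -0.013 [363.5 253.4]
```

View pics/s0c.png

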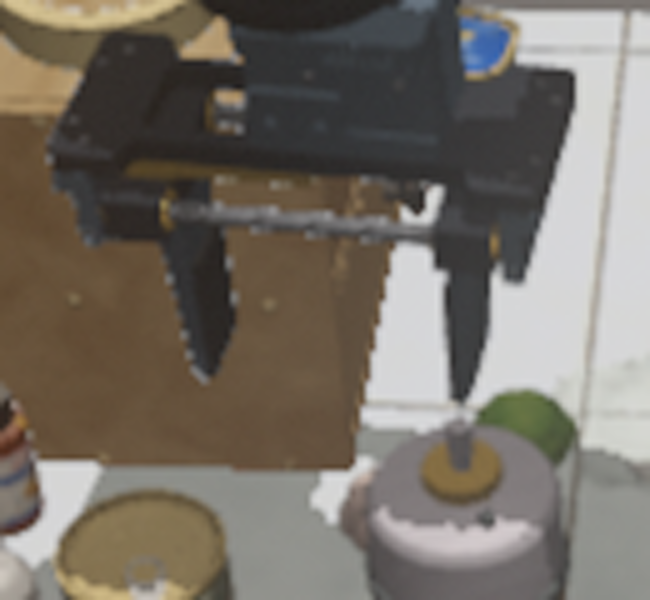

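Both pictures put the fingertips about 20–30 mm short of where the description says. That fits the empty close. I'll reopen and probe downward, watching the force.

Call:
servo_tool([
  [0, 0, 0, 0, 0, 0],
  [0, 0, 0, 0, 0, 0],
  [0, 0, 0, 0, 0, 0],
  [0, 0, 0, 0, 0, 0],
  [0, 0, 0, 0, 0, 0],
  [0, 0, 0.3, 0, 0, 0],
  [0, 0, 0.6, 0, 0, 0],
  [0, 0, 0.9, 0, 0, 0],
  [0, 0, 1.1, 0, 0, 0],
  [0, 0, 1.1, 0, 0, 0],
], hand=5)

```text
t: 6.13
tcp_pos: [0.4476, 0.1733, 0.0072]
ee_rot: [0.0, 0.97, 0.244, -0.0]
wrist_force: [0.3, 0.4, -0.2]
width: 0.0498
gripper_force: 0.0
```

Call:
servo_tool([
  [0, 0, 0.3, 0, 0, 0],
  [0, 0, 0.5, 0, 0, 0],
  [0, 0, 0.6, 0, 0, 0],
  [0, 0, 0.6, 0, 0, 0],
])

```text
t: 6.47
tcp_pos: [0.4477, 0.1734, 0.0016]
ee_rot: [-0.0, 0.97, 0.244, -0.0]
wrist_force: [0.4, 0.8, 0.6]
width: 0.0497
gripper_force: 0.0
```

Call:
servo_tool([
  [0, 0, 0.2, 0, 0, 0],
  [0, 0, 0.4, 0, 0, 0],
  [0, 0, 0.4, 0, 0, 0],
])

```text
t: 6.72
tcp_pos: [0.4478, 0.1734, -0.0025]
ee_rot: [0.0, 0.97, 0.244, -0.0]
wrist_force: [-0.2, -0.7, 0.3]
width: 0.05
gripper_force: 0.0
```

Call:
servo_tool([
  [0, 0, 0.2, 0, 0, 0],
  [0, 0, 0.4, 0, 0, 0],
  [0, 0, 0.4, 0, 0, 0],
])

```text
t: 6.97
tcp_pos: [0.4478, 0.1734, -0.0065]
ee_rot: [-0.0, 0.97, 0.244, -0.0]
wrist_force: [0.0, -0.5, -0.1]
width: 0.05
gripper_force: 0.0
```

Call:
servo_tool([
  [0, 0, 0, 0, 0, 0],
  [0, 0, 0, 0, 0, 0],
  [0, 0, 0, 0, 0, 0],
  [0, 0, 0, 0, 0, 0],
  [0, 0, 0, 0, 0, 0],
  [0, 0, 0, 0, 0, 0],
], hand=1.2, force=5)

```text
t: 7.47
tcp_pos: [0.4483, 0.1734, -0.006]
ee_rot: [0.0, 0.97, 0.244, 0.0]
wrist_force: [0.9, -3.7, 6.8]
width: 0.0156
gripper_force: 5.8
```

Call:
servo_tool([
  [0, 0, 0, 0, 0, 0],
  [0, 0, 0, 0, 0, 0],
  [0, 0, 0, 0, 0, 0],
  [0, 0, 0, 0, 0, 0],
  [0, 0, 0.2, 0, 0, 0],
  [0, 0, 0.4, 0, 0, 0],
  [0, 0, 0.6, 0, 0, 0],
  [0, 0, 0.6, 0, 0, 0],
], hand=4)

```text
t: 8.13
tcp_pos: [0.4476, 0.1734, -0.0126]
ee_rot: [0.0, 0.97, 0.244, -0.0]
wrist_force: [0.6, 0.2, 0.6]
width: 0.0399
gripper_force: 0.0
```

Call:
servo_tool([
  [0, 0, 0.15, 0, 0, 0],
  [0, 0, 0.3, 0, 0, 0],
  [0, 0, 0.3, 0, 0, 0],
])

```text
t: 8.38
tcp_pos: [0.4478, 0.1734, -0.0154]
ee_rot: [-0.0, 0.97, 0.244, -0.0]
wrist_force: [0.3, 0.5, 0.2]
width: 0.0398
gripper_force: 0.0
```

```bash
python3 - <<'E'
from h import *
s=env.read_state(); print(s["tcp_pos"],s["wrist_force"])
im=env.read_camera("wrist"); env.read_camera("scene")
P=trace("wrist","peeler_grip",.008,s)
mu=P.mean(0);u=np.linalg.svd(P-mu,full_matrices=False)[2][0]; print(np.degrees(np.arctan2(u[1],u[0])))
P=trace("scene","peeler_grip",.006)
E
```

```text
[ 0.44780734  0.17341307 -0.01543573] [0.32979527 0.50810941 0.23528666]
peeler_grip wrist 0.91 6955 [465. 181.] [142.  24.] 28.3
-150.26338
peeler_grip scene none
```

Call:
servo_tool([
  [0, 0, 0.1, 0, 0, 0],
  [0, 0, 0.2, 0, 0, 0],
  [0, 0, 0.2, 0, 0, 0],
])

```text
t: 8.83
tcp_pos: [0.4478, 0.1734, -0.0173]
ee_rot: [0.0, 0.97, 0.244, -0.0]
wrist_force: [0.3, -1.4, 1.0]
width: 0.0401
gripper_force: 0.0
```

Call:
servo_tool([
  [0, 0, 0.1, 0, 0, 0],
  [0, 0, 0.1, 0, 0, 0],
])

```text
t: 9.0
tcp_pos: [0.4478, 0.1734, -0.0183]
ee_rot: [-0.0, 0.97, 0.244, -0.0]
wrist_force: [0.5, 0.1, -0.3]
width: 0.04
gripper_force: 0.0
```

Call:
servo_tool([
  [0, 0, 0, 0, 0, 0],
  [0, 0, 0, 0, 0, 0],
  [0, 0, 0, 0, 0, 0],
  [0, 0, 0, 0, 0, 0],
  [0, 0, 0, 0, 0, 0],
  [0, 0, 0, 0, 0, 0],
], hand=1, force=10)

```text
t: 9.5
tcp_pos: [0.4479, 0.1734, -0.0182]
ee_rot: [0.0, 0.97, 0.244, 0.0]
wrist_force: [-0.1, 0.1, -0.9]
width: 0.0213
gripper_force: 10.0
```

Call:
servo_tool([
  [0, 0, 0, 0, 0, 0],
  [0, 0, 0, 0, 0, 0],
  [0, 0, -1, 0, 0, 0],
  [0, 0, -3, 0, 0, 0],
  [0, 0, -6, 0, 0, 0],
  [0, 0, -9, 0, 0, 0],
  [0, 0, -11, 0, 0, 0],
  [0, 0, -11, 0, 0, 0],
], force=40)

```text
t: 10.17
tcp_pos: [0.4498, 0.174, 0.096]
ee_rot: [0.0, 0.97, 0.244, 0.003]
wrist_force: [1.4, 0.5, 0.5]
width: 0.0206
gripper_force: 39.9
```

```bash
python3 - <<'E'
from h import *
np.set_printoptions(precision=4,suppress=True)
s=env.read_state(); print(s["t"],s["tcp_pos"],s["width"],s["gripper_force"])
env.read_camera("wrist")
P=trace("wrist","peeler_grip",s["tcp_pos"][2]+.0212,s)
mu=P.mean(0);u=np.linalg.svd(P-mu,full_matrices=False)[2][0]
if u[0]<0:u=-u
t=(P-mu)@u; print(np.degrees(np.arctan2(u[1],u[0])),"tip rel tool",Rq(s["ee_rot"]).T[:2,:2]@(mu+u*t.max()-s["tcp_pos"][:2]))
a=48.6; ux=np.array([np.cos(np.radians(a)),np.sin(np.radians(a)),0]); N=np.array([.5625,-.008,0])
p=N-ux*.125; p[2]=s["tcp_pos"][2]; q=p.copy(); q[2]=.022
print(p,go(p,down(a),s),go(q,down(a),s))
E
```

```text
10.1667 [0.4498 0.174  0.096 ] 0.020554877605976154 39.89369455099222
peeler_grip wrist 0.71 7097 [466. 182.] [143.  26.] 28.3
29.94811 tip rel tool [ 0.0896 -0.0035]
[ 0.4798 -0.1018  0.096 ] [-10.429  25.699  -0.023   0.002  -0.005  -0.354] [-10.472  25.688   7.38    0.002  -0.005  -0.354]
```

Call:
servo_tool([
  [-1.5, 3.5, 0, 0, 0, -0.05],
  [-3, 7, 0, 0, 0, -0.1],
  [-4.5, 10.5, 0, 0, 0, -0.15],
  [-6, 14.5, 0, 0, 0, -0.2],
  [-7.5, 18.5, 0, 0, 0, -0.25],
  [-9, 22, 0, 0, 0, -0.3],
  [-10, 25, 0, 0, 0, -0.354],
  [-10.24, 25.74, 1.5, 0, 0, -0.354],
  [-10.24, 25.74, 4, 0, 0, -0.354],
  [-10.24, 25.74, 6, 0, 0, -0.354],
  [-10.24, 25.74, 6.97, 0, 0, -0.354],
  [-10.24, 25.74, 6.97, 0, 0, -0.354],
  [-10.24, 25.74, 6.97, 0, 0, -0.354],
])

```text
t: 11.35
tcp_pos: [0.4792, -0.1014, 0.0218]
ee_rot: [-0.001, 0.911, 0.411, -0.001]
wrist_force: [-0.5, 0.3, -0.7]
width: 0.0205
gripper_force: 39.9
```

```bash
python3 - <<'E'
from h import *
np.set_printoptions(precision=4,suppress=True)
s=env.read_state(); print(s["t"],s["tcp_pos"],s["width"],s["gripper_force"])
im=env.read_camera("wrist");cv2.imwrite("pics/w3.png",im)
P=trace("wrist","peeler_grip",s["tcp_pos"][2]+.0212,s)
mu=P.mean(0);u=np.linalg.svd(P-mu,full_matrices=False)[2][0]
if u[0]<0:u=-u
t=(P-mu)@u; print(np.degrees(np.arctan2(u[1],u[0])),"tip",mu+u*t.max())
for n,z in(("case_notch",.043),("lid_edge",.05)):
    for q in env.place_of("wrist",n)[:2]: print(n,q["confidence"],q["position"],atz("wrist",q["position"],z,s))
E
```

```text
11.35 [ 0.4792 -0.1014  0.0218] 0.020477306337438318 39.89286837691907
peeler_grip wrist 0.89 6935 [493. -90.] [144.  25.] 47.7
50.4386 tip [ 0.5361 -0.0321]
case_notch 0.79 [326.7, 30.5] [ 0.5638 -0.0116  0.043 ]
lid_edge 0.82 [324.5, 37.3] [ 0.56   -0.0143  0.05  ]
```

View pics/w3.png

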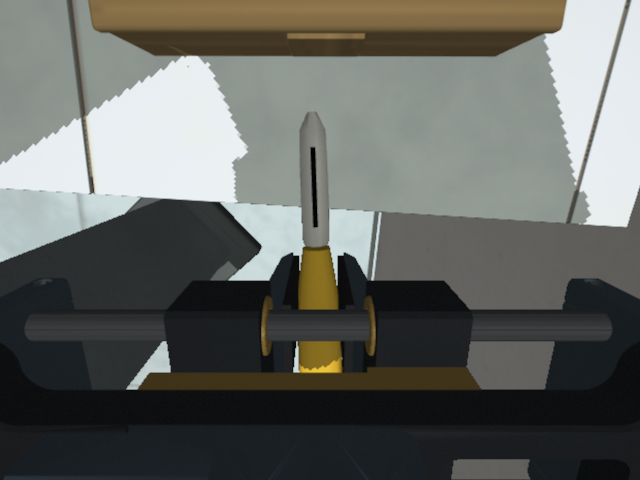

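The peeler tip is at (312,112) and the notch is at about (326,40). The front wall lies square across the view. I'll shift right about 6 mm and insert.

Call:
servo_tool([
  [0.5, 0.6, 0, 0, 0, 0],
  [1.5, 0.6, 0, 0, 0, 0],
  [2.5, 0.6, 0, 0, 0, 0],
  [3.5, 0.6, 0, 0, 0, 0],
  [4.4, 0.6, 0, 0, 0, 0],
  [5.3, 0.6, 0, 0, 0, 0],
  [6.2, 0.6, 0, 0, 0, 0],
  [6.2, 0.6, 0, 0, 0, 0],
  [6.2, 0.6, 0, 0, 0, 0],
])

```text
t: 12.3
tcp_pos: [0.5254, -0.0588, 0.022]
ee_rot: [-0.0, 0.911, 0.412, -0.0]
wrist_force: [-0.2, 0.1, -0.5]
width: 0.0205
gripper_force: 39.9
```

```bash
python3 - <<'E'
from h import *
s=env.read_state(); print(s["t"],s["tcp_pos"],s["wrist_force"],s["moment"])
im=env.read_camera("wrist");cv2.imwrite("pics/w4.png",im)
E
```

```text
12.3 [ 0.5254372  -0.0587604   0.02201742] [-0.15611126  0.12230328 -0.47538808] [-0.05935485  0.10047734 -0.01476499]
```

View pics/w4.png

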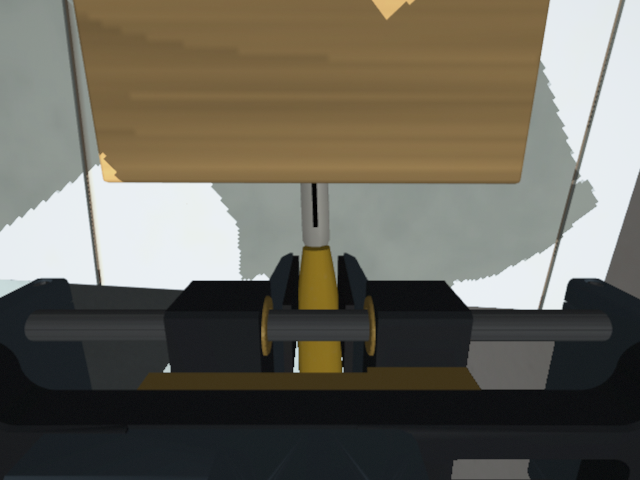

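The blade passes under the lid edge at (314,183), with no contact force. Now I'll lift.

Call:
servo_tool([
  [0, 0, -0.6, 0, 0, 0],
  [0.1, 0, -1.4, 0, 0, 0],
  [0.3, 0, -2.4, 0, 0, 0],
  [0.6, 0, -3.4, 0, 0, 0],
  [1.0, 0, -4.3, 0, 0, 0],
  [1.5, 0, -5.1, 0, 0, 0],
  [2.2, 0, -6.0, 0, 0, 0],
  [3.0, 0, -6.8, 0, 0, 0],
  [4.0, 0, -7.5, 0, 0, 0],
  [5.2, 0, -8.1, 0, 0, 0],
  [6.0, 0, -8.3, 0, 0, 0],
])

```text
t: 13.27
tcp_pos: [0.5664, -0.0133, 0.1063]
ee_rot: [0.0, 0.911, 0.411, 0.001]
wrist_force: [-0.5, -0.9, -0.2]
width: 0.0207
gripper_force: 39.9
```

Call:
servo_tool([
  [0.9, 0, -0.2, 0, 0, 0],
  [2.0, 0, -0.3, 0, 0, 0],
  [3.1, 0, -0.2, 0, 0, 0],
  [4.2, 0, -0.1, 0, 0, 0],
  [5.2, 0, 0.2, 0, 0, 0],
  [6.2, 0, 0.6, 0, 0, 0],
  [7.0, 0, 1.0, 0, 0, 0],
  [7.6, 0, 1.2, 0, 0, 0],
])

```text
t: 13.93
tcp_pos: [0.6155, 0.0436, 0.0921]
ee_rot: [-0.0, 0.911, 0.411, -0.0]
wrist_force: [-1.2, -0.1, -0.8]
width: 0.0208
gripper_force: 39.9
```

```bash
python3 - <<'E'
from h import *
np.set_printoptions(precision=4,suppress=True)
s=env.read_state(); print(s["t"],s["tcp_pos"],s["wrist_force"],s["width"])
for c in("top","scene"):
    env.read_camera(c)
    for n in("lid_edge","lid_hinge","case_notch","crank_balance","crank_knob"):
        for q in env.place_of(c,n)[:1]: print(c,n,round(q["confidence"],2),np.round(q["position"]),atz(c,q["position"],.075)[:2])
E
```

```text
13.9333 [0.6155 0.0436 0.0921] [-1.1563 -0.1204 -0.7939] 0.020815978798959137
top lid_edge 0.98 [367. 139.] [0.7012 0.1238]
top lid_hinge 0.71 [388. 170.] [0.6331 0.0766]
top case_notch 0.41 [395. 199.] [0.5714 0.0624]
top crank_balance 0.65 [398. 201.] [0.5672 0.0566]
scene lid_edge 0.74 [294. 201.] [0.7271 0.1448]
scene lid_hinge 0.8 [341. 214.] [0.6044 0.0911]
scene case_notch 0.73 [384. 215.] [0.5284 0.0176]
scene crank_balance 0.72 [362. 231.] [0.5206 0.1005]
scene crank_knob 0.7 [357. 198.] [0.6272 0.0169]
```

Call:
servo_tool([
  [-0.5, 0, -2, 0, 0, 0],
  [-1, 0, -5, 0, 0, 0],
  [-1.3, -3, -6, 0, 0, 0.05],
  [-1.3, -6.5, -6, 0, 0, 0.1],
  [-1.3, -10, -6, 0, 0, 0.15],
  [-1.3, -13.5, -6, 0, 0, 0.2],
  [-1.3, -17, -6, 0, 0, 0.25],
  [-1.3, -20, -6, 0, 0, 0.3],
  [-1.3, -21.1, -4, 0, 0, 0.354],
  [-1.3, -21.1, -1, 0, 0, 0.354],
  [-1.3, -21.1, 2, 0, 0, 0.354],
  [-1.3, -21.1, 5, 0, 0, 0.354],
  [-1.3, -21.1, 7.5, 0, 0, 0.354],
  [-1.3, -21.1, 9.2, 0, 0, 0.354],
  [-1.3, -21.1, 10, 0, 0, 0.354],
  [-1.3, -21.1, 10, 0, 0, 0.354],
  [-1.3, -21.1, 10, 0, 0, 0.354],
])

```text
t: 15.95
tcp_pos: [0.4486, 0.1726, -0.0065]
ee_rot: [0.0, 0.97, 0.244, 0.0]
wrist_force: [0.0, 0.5, -0.1]
width: 0.0207
gripper_force: 39.9
```

```bash
python3 - <<'E'
from h import *
np.set_printoptions(precision=4,suppress=True)
s=env.read_state(); print(s["t"],s["tcp_pos"],s["wrist_force"],s["width"])
for n in("lid_edge","lid_hinge","case_notch","crank_balance","crank_knob","crank_socket","spindle_top","peeler_grip"):
    rs=[]
    for c in("top","scene"):
        if n=="lid_edge": cv2.imwrite(f"pics/{c}5.png",env.read_camera(c))
        for q in env.place_of(c,n)[:1]: print(c,n,round(q["confidence"],2),np.round(q["position"]),atz(c,q["position"],.016)[:2]); rs.append(ray(c,q["position"]))
    if len(rs)>1: print("   ",tri(rs))
E
```

```text
15.95 [ 0.4486  0.1726 -0.0065] [ 0.0156  0.5383 -0.1492] 0.020749755669613356
top lid_edge 0.76 [353. 135.] [0.7243 0.1505]
scene lid_edge 0.85 [294. 201.] [0.7897 0.0984]
    [0.707  0.1569 0.0901]
top lid_hinge 0.74 [404. 194.] [0.593  0.0338]
scene lid_hinge 0.9 [340. 215.] [0.6593 0.0444]
    [0.6047 0.0589 0.055 ]
top case_notch 0.88 [423. 206.] [ 0.5657 -0.0093]
scene case_notch 0.66 [372. 347.] [0.2879 0.2955]
    [ 0.6688 -0.1368 -0.7048]
top crank_balance 0.83 [397. 201.] [0.5762 0.0507]
top crank_knob 0.62 [427. 166.] [ 0.6572 -0.0176]
top crank_socket 0.57 [385. 208.] [0.5592 0.0759]
top spindle_top 0.85 [251. 244.] [0.4753 0.3723]
scene peeler_grip 0.72 [360. 276.] [0.457  0.1672]
```

Call:
servo_tool([
  [0, 0, 0.4, 0, 0, 0],
  [0, 0, 0.8, 0, 0, 0],
  [0, 0, 1.0, 0, 0, 0],
  [0, 0, 1.0, 0, 0, 0],
])

```text
t: 17.18
tcp_pos: [0.448, 0.1725, -0.0175]
ee_rot: [-0.0, 0.97, 0.244, -0.001]
wrist_force: [-0.6, -0.6, 0.0]
width: 0.0205
gripper_force: 39.9
```

Call:
servo_tool([
  [0, 0, 0.1, 0, 0, 0],
  [0, 0, 0.15, 0, 0, 0],
  [0, 0, 0.15, 0, 0, 0],
])

```text
t: 17.43
tcp_pos: [0.4484, 0.1726, -0.0183]
ee_rot: [0.0, 0.97, 0.244, 0.0]
wrist_force: [-1.0, -0.0, 3.2]
width: 0.0203
gripper_force: 39.9
```

Call:
servo_tool([
  [0, 0, 0, 0, 0, 0],
  [0, 0, 0, 0, 0, 0],
  [0, 0, 0, 0, 0, 0],
  [0, 0, 0, 0, 0, 0],
  [0, 0, -1, 0, 0, 0],
  [0, 0, -4, 0, 0, 0],
  [0, 0, -8, 0, 0, -0.1],
  [0, 0, -12, 0, 0, -0.22],
  [0.5, 1.5, -15.8, 0, 0, -0.34],
  [1, 4, -15.8, 0, 0, -0.46],
  [1.8, 6.5, -15.8, 0, 0, -0.58],
  [2.6, 9, -15.8, 0, 0, -0.7],
  [3.4, 11.5, -15.8, 0, 0, -0.82],
  [4.3, 14, -15.8, 0, 0, -0.94],
  [5, 16, -15.8, 0, 0, -1.06],
  [5.35, 16.8, -15.8, 0, 0, -1.18],
  [5.35, 16.8, -15.8, 0, 0, -1.3],
  [5.35, 16.8, -15.8, 0, 0, -1.42],
  [5.35, 16.8, -15.8, 0, 0, -1.54],
  [5.35, 16.8, -15.8, 0, 0, -1.66],
], hand=4)

```text
t: 19.1
tcp_pos: [0.5749, 0.0499, 0.1404]
ee_rot: [-0.0, 0.472, 0.882, -0.0]
wrist_force: [0.2, -0.3, -0.5]
width: 0.04
gripper_force: 0.0
```

Call:
servo_tool([
  [0, 0, 0, 0, 0, -0.12],
  [0, 0, 0, 0, 0, -0.265],
  [0, 0, 0, 0, 0, -0.265],
  [0, 0, 0, 0, 0, -0.265],
])

```text
t: 19.43
tcp_pos: [0.575, 0.05, 0.1402]
ee_rot: [0.0, 0.354, 0.935, 0.0]
wrist_force: [-0.2, -0.7, -0.1]
width: 0.0398
gripper_force: 0.0
```

```bash
python3 - <<'E'
from h import *
np.set_printoptions(precision=4,suppress=True)
s=env.read_state(); print(s["t"],s["tcp_pos"],s["ee_rot"],s["width"])
im=env.read_camera("wrist");cv2.imwrite("pics/w5.png",im)
env.read_camera("scene")
for n,z in(("crank_balance",.016),("crank_socket",.005),("crank_knob",.045),("case_middle",.0),("lid_hinge",.05)):
    for q in env.place_of("wrist",n)[:1]: print(n,round(q["confidence"],2),np.round(q["position"],1),atz("wrist",q["position"],z,s))
P=trace("wrist","crank_balance",.019,s)
for n in("peeler_grip",): P=trace("scene",n,.006)
if P is not None:
    mu=P.mean(0);u=np.linalg.svd(P-mu,full_matrices=False)[2][0]; print(np.degrees(np.arctan2(u[1],u[0])))
E
```

```text
19.4333 [0.575  0.05   0.1402] [0.0001 0.3545 0.9351 0.    ] 0.03983824588839381
crank_balance 0.62 [318.1 228.1] [0.5814 0.0463 0.016 ]
crank_socket 0.79 [319.6 182.3] [0.5505 0.0756 0.005 ]
case_middle 0.76 [318.4 238.5] [0.593  0.0365 0.    ]
lid_hinge 0.85 [384.4 266.1] [0.6395 0.0732 0.05  ]
crank_balance wrist 0.75 2143 [592.  38.] [ 30. 140.] 49.2
peeler_grip scene 0.74 534 [451. 170.] [164.  33.] 28.4
-149.8808
```

View pics/w5.png

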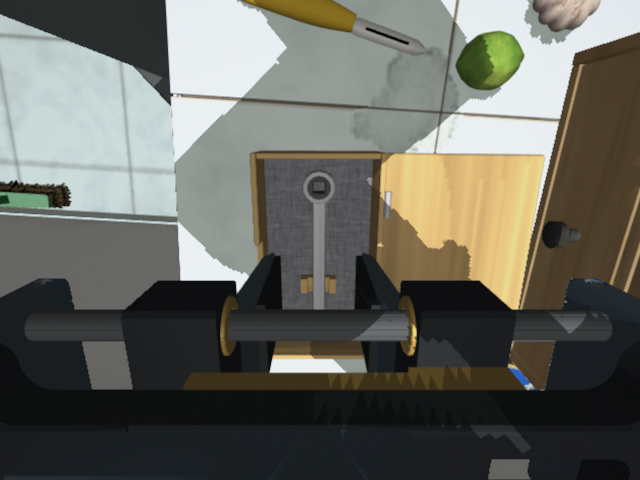

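The view shows the boss at (319,187), the arm running straight down along column 319, and the rest at (319,283). The lid is folded back to the right and the peeler is flat at the top.

```bash
python3 - <<'E'
from h import *
np.set_printoptions(precision=4,suppress=True)
s=env.read_state()
im=cv2.imread("pics/w5.png"); g=cv2.GaussianBlur(cv2.cvtColor(im,cv2.COLOR_BGR2GRAY),(0,0),1)
pts=[]
for r in range(212,262,5):
    d=np.diff(g[r,300:340].astype(int)); a=300.5+d[:20].argmax(); b=300.5+20+d[19:].argmin()-1; pts.append(((a+b)/2,r)); 
print(np.round(pts,1).tolist())
A=atz("wrist",pts[0],.019,s);B=atz("wrist",pts[-1],.019,s); print("arm",A,B,np.degrees(np.arctan2(*(B-A)[[1,0]])))
h=cv2.HoughCircles(g,cv2.HOUGH_GRADIENT,1.5,50,param1=80,param2=15,minRadius=12,maxRadius=20); print(h)
S=atz("wrist",(319.3,187.3),.025,s); u=np.array([np.cos(np.radians(-41.4)),np.sin(np.radians(-41.4)),0])
Bp=S+u*.0385; print("socket",S,"balance",Bp); print(go([Bp[0],Bp[1],-.0115],down(138.6),s))
E
```

```text
[[318.5, 212.0], [319.0, 217.0], [319.0, 222.0], [319.0, 227.0], [318.5, 232.0], [319.0, 237.0], [318.5, 242.0], [318.5, 247.0], [318.5, 252.0], [318.5, 257.0]]
arm [0.5693 0.0576 0.019 ] [0.6029 0.028  0.019 ] -41.3985574493264
[[[318.75  186.75   15.75 ]
  [503.25   54.75   19.05 ]
  [456.75  134.25   19.05 ]
  [561.75   15.75   17.4  ]
  [396.75  332.25   19.05 ]
  [ 50.25  197.25   19.05 ]
  [594.75  327.75   17.25 ]
  [429.75   65.25   19.05 ]
  [554.25  233.25   13.5  ]
  [242.25  254.25   19.05 ]
  [324.75  372.75   15.75 ]
  [114.75  182.25   19.05 ]
  [534.75  137.25   17.4  ]
  [489.75  420.75   19.05 ]
  [ 41.25  329.25   17.4  ]
  [  3.75  170.25   12.525]
  [140.25   90.75   19.05 ]
  [383.25  222.75   17.4  ]
  [432.75  234.75   13.5  ]
  [375.75  167.25   13.95 ]
  [524.25  347.25   13.95 ]]]
socket [0.5518 0.074  0.025 ] balance [0.5806 0.0485 0.025 ]
[-0.513  0.252 15.111 -0.    -0.    -0.001]
```

Call:
servo_tool([
  [-0.3, 0.2, 2.5, 0, 0, 0],
  [-0.5, 0.2, 6, 0, 0, 0],
  [-0.5, 0.2, 9, 0, 0, 0],
  [-0.5, 0.2, 11.5, 0, 0, 0],
  [-0.5, 0.2, 13, 0, 0, 0],
  [-0.5, 0.2, 14, 0, 0, 0],
  [-0.5, 0.2, 14.4, 0, 0, 0],
  [-0.5, 0.2, 14.8, 0, 0, 0],
  [-0.5, 0.2, 15.1, 0, 0, 0],
  [-0.5, 0.2, 15.1, 0, 0, 0],
  [-0.5, 0.2, 15.1, 0, 0, 0],
], hand=4)

```text
t: 20.8
tcp_pos: [0.5807, 0.0482, -0.0107]
ee_rot: [0.001, 0.354, 0.935, 0.0]
wrist_force: [0.2, 0.4, 0.0]
width: 0.0402
gripper_force: 0.0
```

Call:
servo_tool([
  [0, 0, 0, 0, 0, 0],
  [0, 0, 0, 0, 0, 0],
  [0, 0, 0, 0, 0, 0],
  [0, 0, 0, 0, 0, 0],
  [0, 0, 0, 0, 0, 0],
  [0, 0, 0, 0, 0, 0],
  [0, 0, 0, 0, 0, 0],
], hand=0.4, force=8)

```text
t: 21.38
tcp_pos: [0.5803, 0.0482, -0.0112]
ee_rot: [0.0, 0.354, 0.935, -0.0]
wrist_force: [-0.6, -0.9, 4.1]
width: 0.012
gripper_force: 8.0
```

Call:
servo_tool([
  [0, 0, 0, 0, 0, 0],
  [0, 0, 0, 0, 0, 0],
  [0, 0, -0.3, 0, 0, 0],
  [0, 0, -1, 0, 0, 0],
  [0, 0, -2, 0, 0, 0],
  [0, 0, -3.5, 0, 0, 0],
  [0, 0, -6, 0, 0, 0],
  [0, 0, -9, 0, 0, 0],
  [0, 0, -12, 0, 0, 0],
  [0, 0, -14, 0, 0, 0],
  [0, 0, -15, 0, 0, 0],
  [0, 0, -15, 0, 0, 0],
  [0, 0, -15, 0, 0, 0],
], force=40)

```text
t: 22.47
tcp_pos: [0.58, 0.0482, 0.1385]
ee_rot: [0.0, 0.354, 0.935, 0.0]
wrist_force: [-0.1, -0.8, -2.8]
width: 0.0119
gripper_force: 40.0
```

```bash
python3 - <<'E'
from h import *
np.set_printoptions(precision=4,suppress=True)
s=env.read_state(); print(s["t"],s["tcp_pos"],s["wrist_force"],s["moment"],s["width"])
im=env.read_camera("wrist");cv2.imwrite("pics/w6.png",im)
z=s["tcp_pos"][2]+.0112
for n,h in(("crank_balance",.016),("crank_socket",.005),("crank_knob",.045)):
    for q in env.place_of("wrist",n)[:1]: print(n,round(q["confidence"],2),np.round(q["position"],1),Rq(s["ee_rot"]).T@(atz("wrist",q["position"],z+h,s)-s["tcp_pos"]))
env.read_camera("top");env.read_camera("scene")
for n in("crank_balance","crank_socket","crank_knob","spindle_top"):
    rs=[]
    for c in("top","scene"):
        for q in env.place_of(c,n)[:1]: print(c,n,round(q["confidence"],2),np.round(q["position"])); rs.append(ray(c,q["position"]))
    if len(rs)>1: print("   ",tri(rs))
# spindle zoom in both cameras
E
```

```text
22.4667 [0.58   0.0482 0.1385] [-0.054  -0.8195 -2.8019] [ 0.0292 -0.0038  0.0134] 0.01185069164292085
crank_balance 0.75 [317.2 287.1] [ 0.0011  0.0007 -0.0272]
crank_socket 0.59 [317.1 211.5] [ 0.0391  0.0006 -0.0162]
scene crank_balance 0.49 [364. 185.]
top crank_socket 0.49 [394. 204.]
scene crank_socket 0.73 [364. 194.]
    [0.5482 0.0742 0.1584]
top crank_knob 0.59 [395. 204.]
scene crank_knob 0.51 [360. 150.]
    [0.5346 0.0953 0.2906]
top spindle_top 0.87 [250. 244.]
scene spindle_top 0.65 [291. 262.]
    [0.4644 0.3573 0.1713]
```

Call:
servo_tool([
  [0, 0, -3, 0, 0, 0],
  [0, 0, -6, 0, 0, 0.08],
  [1.5, 0.2, -6, 0, 0, 0.18],
  [4, 0.6, -6, 0, 0, 0.28],
  [7, 1.1, -6, 0, 0, 0.38],
  [10, 1.5, -6, 0, 0, 0.48],
  [13, 2, -6, 0, 0, 0.58],
  [16, 2.4, -6, 0, 0, 0.69],
  [19, 2.9, -6, 0, 0, 0.8],
  [22, 3.3, -6, 0, 0, 0.91],
  [25, 3.8, -6, 0, 0, 1.02],
  [27.5, 4.2, -6, 0, 0, 1.13],
  [29, 4.4, -6, 0, 0, 1.24],
  [29, 4.4, -6, 0, 0, 1.35],
  [29, 4.4, -5, 0, 0, 1.46],
  [29, 4.4, -4, 0, 0, 1.571],
  [29, 4.4, -3.6, 0, 0, 1.571],
  [29, 4.4, -3.6, 0, 0, 1.571],
  [29, 4.4, -3.6, 0, 0, 1.571],
])

```text
t: 24.75
tcp_pos: [0.3919, 0.273, 0.1748]
ee_rot: [0.0, 0.911, 0.413, -0.0]
wrist_force: [1.7, -0.5, -2.0]
width: 0.0114
gripper_force: 40.0
```

```bash
python3 - <<'E'
from h import *
np.set_printoptions(precision=4,suppress=True)
s=env.read_state(); print(s["t"],s["tcp_pos"],s["ee_rot"],s["width"],s["wrist_force"])
im=env.read_camera("wrist");cv2.imwrite("pics/w7.png",im)
for n,h in(("spindle_top",.165),("crank_socket",s["tcp_pos"][2]+.0162),("crank_balance",s["tcp_pos"][2]+.0272)):
    for q in env.place_of("wrist",n)[:1]:
        P=atz("wrist",q["position"],h,s); print(n,round(q["confidence"],2),np.round(q["position"],1),P,Rq(s["ee_rot"]).T@(P-s["tcp_pos"]))
        if n=="spindle_top": c=np.round(q["position"]).astype(int)
a=im[max(c[1]-30,0):c[1]+30,max(c[0]-40,0):c[0]+40]; a=cv2.resize(a,(560,560*a.shape[0]//a.shape[1]),interpolation=cv2.INTER_CUBIC)
b=cv2.resize(im[0:330,120:520],None,fx=.6,fy=.6)
H=max(a.shape[0],b.shape[0]); o=np.zeros((H,a.shape[1]+b.shape[1],3),np.uint8); o[:a.shape[0],:a.shape[1]]=a; o[:b.shape[0],a.shape[1]:]=b
cv2.imwrite("pics/mix.png",o); print(o.shape,c)
E
```

```text
24.75 [0.3919 0.273  0.1748] [ 0.      0.9107  0.4131 -0.0001] 0.011391504927167565 [ 1.7211 -0.4866 -1.9553]
spindle_top 0.81 [318.3  68.3] [0.467  0.3583 0.165 ] [0.1137 0.0003 0.0097]
crank_balance 0.82 [315.1 290.6] [0.3911 0.2741 0.202 ] [ 0.0003 -0.0013 -0.0272]
(420, 800, 3) [318  68]
```

View pics/mix.png

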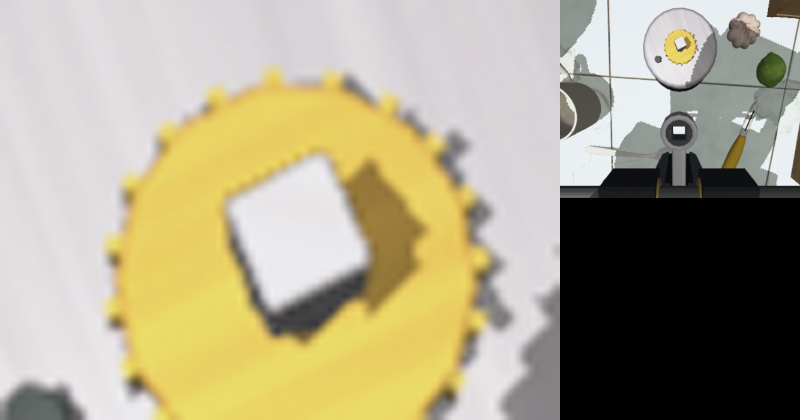

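The enlarged view shows the spindle's square top with corners at about (228,200), (322,152), (370,260) and (272,310), turned relative to the tool. In the small view the crank's boss and socket hole are at (679,130), and its arm is straight.

```bash
python3 - <<'E'
from h import *
np.set_printoptions(precision=4,suppress=True)
s=env.read_state()
im=cv2.imread("pics/w7.png"); 
# spindle top: bright white blob on the ring
hsv=cv2.cvtColor(cv2.resize(im[38:98,278:358],None,fx=7,fy=7,interpolation=cv2.INTER_CUBIC),cv2.COLOR_BGR2HSV)
m=((hsv[...,1]<60)&(hsv[...,2]>190)).astype(np.uint8); n,l,st,ce=cv2.connectedComponentsWithStats(m)
k=l[230,300]; cnt=max(cv2.findContours((l==k).astype(np.uint8),0,2)[0],key=cv2.contourArea)
for C in (np.array([(228,200),(322,152),(370,260),(272,310)],float), cv2.boxPoints(cv2.minAreaRect(cnt))):
    W=np.array([atz("wrist",((x+.5)/7-.5+278,(y+.5)/7-.5+38),.165,s)[:2] for x,y in C]); e=np.roll(W,-1,0)-W
    print(C.round(0).tolist(),"centre",W.mean(0),"sides",np.linalg.norm(e,axis=1)*1000,"yaw",np.degrees(np.arctan2(e[:,1],e[:,0]))%90)
for f in("w6","w7"):
    g=cv2.cvtColor(cv2.imread(f"pics/{f}.png"),cv2.COLOR_BGR2GRAY)[150:260,250:390]
    b=cv2.HoughCircles(cv2.resize(g,None,fx=3,fy=3),cv2.HOUGH_GRADIENT,1,300,param1=100,param2=20,minRadius=50,maxRadius=130)
    x,y,r=b[0][0]/3; x+=250;y+=150; print(f,x,y,r, Rq(s["ee_rot"]).T@(atz("wrist",(x,y),s["tcp_pos"][2]+.0362,s)-s["tcp_pos"]))
E
```

```text
[[228.0, 200.0], [322.0, 152.0], [370.0, 260.0], [272.0, 310.0]] centre [0.4675 0.3568] sides [7.9775 8.4885 8.4107 8.5308] yaw [73.6094 74.9671 73.8922 72.0511]
[[219.0, 195.0], [324.0, 149.0], [374.0, 263.0], [269.0, 309.0]] centre [0.4675 0.3569] sides [8.7179 8.9227 8.8188 8.9585] yaw [70.4538 74.7112 70.732  74.0476]
w6 318.16666 221.83334 22.333334 [ 0.0396  0.0003 -0.0362]
w7 317.83334 221.5 22.199999 [ 0.0398  0.0001 -0.0362]
```

Call:
servo_tool([
  [0.8, 1, 0, 0, 0, -0.08],
  [1.6, 2, 0, 0, 0, -0.18],
  [2.3, 3, 0, 0, 0, -0.28],
  [2.6, 4, 0, 0, 0, -0.38],
  [2.6, 4, 0, 0, 0, -0.422],
  [2.6, 4, 0, 0, 0, -0.422],
  [2.6, 4, 0, 0, 0, -0.422],
  [2.6, 4, 0, 0, 0, -0.422],
])

```text
t: 25.62
tcp_pos: [0.4388, 0.2661, 0.1747]
ee_rot: [-0.0, 0.806, 0.593, 0.0]
wrist_force: [-0.5, -0.6, -1.8]
width: 0.0114
gripper_force: 40.0
```

```bash
cat > m.py <<'E'
from h import *
np.set_printoptions(precision=4,suppress=True)
s=env.read_state(); Rt=Rq(s["ee_rot"]); print(s["t"],s["tcp_pos"],"yaw",np.degrees(np.arctan2(Rt[1,0],Rt[0,0])),s["width"],s["wrist_force"])
im=env.read_camera("wrist"); cv2.imwrite("pics/w8.png",im)
C=env.place_of("wrist","spindle_top"); c=np.round(C[0]["position"]).astype(int); print(C[0]["confidence"],c)
x0,y0=c[0]-25,max(c[1]-25,0)
big=cv2.resize(im[y0:y0+50,x0:x0+50],None,fx=8,fy=8,interpolation=cv2.INTER_CUBIC); hsv=cv2.cvtColor(big,cv2.COLOR_BGR2HSV)
m=((hsv[...,1]<60)&(hsv[...,2]>190)).astype(np.uint8); n,l,st,ce=cv2.connectedComponentsWithStats(m)
u=(c-[x0,y0])*8; k=l[u[1],u[0]]; print("lab",k,st[k])
cnt=max(cv2.findContours((l==k).astype(np.uint8),0,2)[0],key=cv2.contourArea)[:,0].astype(float)
W=np.array([atz("wrist",((x+.5)/8-.5+x0,(y+.5)/8-.5+y0),.165,s)[:2] for x,y in cnt]).astype(np.float32)
b=cv2.minAreaRect(W*1000); print("spindle",b); ctr=np.array(b[0])/1000
# least-squares yaw: 4-fold moment of the contour edges
e=np.diff(np.r_[W,W[:1]],axis=0); k=6; e=np.roll(W,-12,0)-W
a=np.angle(np.sum((np.hypot(*e.T)**4)*np.exp(4j*np.arctan2(e[:,1],e[:,0]))))/4; print("yaw4",np.degrees(a)%90)
print("in tool",Rt.T@(np.r_[ctr,.165]-s["tcp_pos"]))
g=cv2.cvtColor(im,cv2.COLOR_BGR2GRAY)[150:260,250:390]
h=cv2.HoughCircles(cv2.resize(g,None,fx=3,fy=3),cv2.HOUGH_GRADIENT,1,300,param1=100,param2=20,minRadius=50,maxRadius=130)
x,y,r=h[0][0]/3; x+=250;y+=150; print("boss",x,y,r,Rt.T@(atz("wrist",(x,y),s["tcp_pos"][2]+.0362,s)-s["tcp_pos"]))
K=np.array(cal("wrist")["mtx"]);T=np.array(cal("wrist")["tool_from_camera"])
def pr(p): q=K@np.linalg.solve(T,np.r_[p,1])[:3]; return q[:2]/q[2]
for dz in(-.004,0,.004): print("level boss px",dz,pr([.0385,0,-.0362+dz]),(pr([.0385,.015,-.0362+dz])-pr([.0385,-.015,-.0362+dz]))/2)
env.read_camera("top");env.read_camera("scene")
for n in("crank_socket","crank_knob","spindle_top","crank_balance"):
    rs=[]
    for c in("top","scene"):
        for q in env.place_of(c,n)[:1]: print(c,n,round(q["confidence"],2),np.round(q["position"])); rs.append(ray(c,q["position"]))
    if len(rs)>1: print("   ",tri(rs))
E
python3 m.py
```

```text
25.6167 [0.4388 0.2661 0.1747] yaw 72.6700164839544 0.011385955987493378 [-0.4578 -0.6423 -1.8486]
0.57 [319 100]
lab 2 [  122   174   128   134 16076]
spindle ((467.0808410644531, 356.9135437011719), (8.469226837158203, 8.900456428527832), 74.10929107666016)
yaw4 74.18764
in tool [ 0.0951 -0.0001  0.0098]
boss 318.16666 214.83334 28.666666 [ 0.0429  0.0007 -0.0362]
level boss px -0.004 [316.6907 226.0489] [32.8124  0.0081]
level boss px 0 [316.7134 223.9145] [32.0145  0.0081]
level boss px 0.004 [316.735  221.8814] [31.2546  0.0081]
scene crank_socket 0.71 [314. 243.]
top crank_knob 0.47 [343. 271.]
scene crank_knob 0.7 [376. 214.]
    [0.4108 0.1777 0.232 ]
top crank_balance 0.39 [403. 191.]
scene crank_balance 0.74 [335. 236.]
    [ 0.627   0.0514 -0.034 ]
```

```bash
cat > fit.py <<'E'
from h import *
from scipy.optimize import minimize
np.set_printoptions(precision=4,suppress=True)
def fit(M,T,K,show=True):
    Ti=np.linalg.inv(T)
    def pr(P): q=(np.c_[P,np.ones(len(P))]@Ti.T)[:,:3]@K.T; return q[:,:2]/q[:,2:]
    th=np.linspace(0,2*np.pi,60)
    def sil(p):
        dx,dy,pit,yaw=p[0]/1e3,p[1]/1e3,p[2],p[3]
        B=[]; 
        for z in(.009,-.011): B.append(np.c_[-.0385+.015*np.cos(th),.015*np.sin(th),np.full(60,z)])
        A=np.array([[-.0385,y,z] for y in(-.006,.006) for z in(-.003,.003)]+[[-.012,y,z] for y in(-.006,.006) for z in(-.003,.003)])
        Mx=R.from_euler("xyz",[0,pit,yaw],degrees=True).as_matrix()
        F=np.diag([-1,1,-1.]) # crank x=-tool x, z up
        out=np.zeros((480*4,640*4),np.uint8)
        for Q in(np.vstack(B),A):
            W=(Q@Mx.T)@F.T+[dx,dy,-.0272]
            cv2.fillConvexPoly(out,cv2.convexHull(np.round(pr(W)*4+1.5).astype(np.int32)),1)
        return cv2.resize(out,(640,480),interpolation=cv2.INTER_AREA)>0 if False else cv2.resize(out.astype(np.float32),(640,480),interpolation=cv2.INTER_AREA)
    r0,r1=150,250
    f=lambda p:np.abs(sil(p)[r0:r1]-M[r0:r1]).sum()
    best=min((minimize(f,[a,0,b,0],method="Nelder-Mead",options=dict(xatol=.02,fatol=.5,initial_simplex=np.array([[a,0,b,0],[a+2,0,b,0],[a,2,b,0],[a,0,b+4,0],[a,0,b,3]]))) for a in(0,3) for b in(-3,3)),key=lambda o:o.fun)
    print("fit dx,dy mm, pitch,yaw deg",best.x,"resid px",best.fun,"of",M[r0:r1].sum())
    o=minimize(lambda p:f([p[0],p[1],0,p[2]]),[1,0,0],method="Nelder-Mead"); print("level fit",o.x,o.fun)
E
python3 - <<'E'
from fit import *
K=np.array(cal("wrist")["mtx"]);T=np.array(cal("wrist")["tool_from_camera"])
env.read_camera("wrist"); r=env.trace("wrist","crank_balance"); M=r[0]["pixels"].astype(np.float32); rr,cc=np.nonzero(M); print(r[0]["confidence"],rr.min(),rr.max(),cc.min(),cc.max())
im=cv2.imread("pics/w8.png")
print([ (i,int(M[i].sum())) for i in range(176,260,6)])
for i in range(190,250,4): print(i,im[i,318].tolist(), end=" ")
fit(M,T,K)
E
```

```text
0.92 186 371 287 348
[(176, 0), (182, 0), (188, 24), (194, 40), (200, 49), (206, 55), (212, 41), (218, 42), (224, 62), (230, 58), (236, 52), (242, 41), (248, 26), (254, 23)]
190 [72, 70, 72] 194 [235, 232, 235] 198 [225, 222, 226] 202 [96, 97, 91] 206 [58, 58, 54] 210 [76, 79, 74] 214 [146, 151, 142] 218 [149, 154, 146] 222 [131, 136, 129] 226 [25, 26, 23] 230 [25, 25, 23] 234 [47, 49, 46] 238 [57, 59, 55] 242 [62, 61, 60] 246 [139, 136, 139] fit dx,dy mm, pitch,yaw deg [ 0.7535  0.2965 -5.4429 -0.1112] resid px 320.75 of 2866.0
level fit [ 1.0576 -0.     -0.0001] 509.25
```

```bash
cat > fit2.py <<'E'
from h import *
from scipy.optimize import minimize
from scipy.ndimage import binary_fill_holes
np.set_printoptions(precision=3,suppress=True)
th=np.linspace(0,2*np.pi,40); cyl=lambda x,r,z0,z1:np.vstack([np.c_[x+r*np.cos(th),r*np.sin(th),np.full(40,z)] for z in(z0,z1)])
box=lambda x0,x1:np.array([[x,y,z] for x in(x0,x1) for y in(-.006,.006) for z in(-.003,.003)])
def sil(parts,p,K,Pi,S=4):
    Mx=R.from_euler("xyz",[0,p[2],p[3]],degrees=True).as_matrix(); out=np.zeros((480*S,640*S),np.uint8)
    for Q in parts:
        W=(Q@Mx.T)@np.diag([-1,1,-1.])+[p[0]/1e3,p[1]/1e3,-.0272]
        q=(np.c_[W,np.ones(len(W))]@Pi.T)[:,:3]@K.T; q=q[:,:2]/q[:,2:]
        cv2.fillConvexPoly(out,cv2.convexHull(np.round(q*S+(S-1)/2).astype(np.int32)),1)
    return cv2.resize(out.astype(np.float32),(640,480),interpolation=cv2.INTER_AREA)
if __name__=="__main__":
    s=env.read_state(); Tw=np.eye(4);Tw[:3,:3]=Rq(s["ee_rot"]);Tw[:3,3]=s["tcp_pos"]
    for c,parts,sl in(("wrist",[cyl(-.0385,.015,-.011,.009),box(-.0385,-.012)],slice(150,250)),
                   ("scene",[cyl(-.0385,.015,-.011,.009),box(-.0385,.0935),cyl(.0935,.011,-.003,.029)],slice(0,480))):
        env.read_camera(c); r=env.trace(c,"crank_balance")
        if not r: print(c,"none"); continue
        M=binary_fill_holes(r[0]["pixels"]).astype(np.float32); K=np.array(cal(c)["mtx"])
        Pi=np.linalg.inv(np.array(cal(c)["tool_from_camera"])) if c=="wrist" else np.linalg.inv(np.array(cal(c)["pose"]))@Tw
        rr,cc=np.nonzero(M); print(c,r[0]["confidence"],M.sum(),(cc.min(),cc.max(),rr.min(),rr.max()))
        w=M[sl]
        for pit in(-9,-6,-3,0,3,6):
            if c=="wrist": f=lambda q:np.abs(sil(parts,[q[0],q[1],pit,q[2]],K,Pi)[sl]-w).sum()
            else: # fingers hide the middle: count only mask pixels left uncovered, and area ends
                def f(q):
                    z=sil(parts,[q[0],q[1],pit,0],K,Pi,8); m=np.clip(z-M,0,1)
                    return np.clip(M-z,0,1).sum()*2+m.sum()
            o=minimize(f,[1,0,0],method="Nelder-Mead",options=dict(initial_simplex=np.array([[1,0,0],[4,0,0],[1,3,0],[1,0,3]])))
            print(c,"pitch",pit,"dx dy yaw",o.x,"resid",round(o.fun,1))
E
python3 fit2.py
```

```text
wrist 0.63 5385.0 (np.int64(286), np.int64(349), np.int64(185), np.int64(372))
wrist pitch -9 dx dy yaw [0.713 0.535 0.677] resid 237.0
wrist pitch -6 dx dy yaw [0.905 0.626 0.522] resid 171.8
wrist pitch -3 dx dy yaw [0.831 0.447 0.389] resid 77.6
wrist pitch 0 dx dy yaw [0.783 0.791 0.868] resid 109.4
wrist pitch 3 dx dy yaw [ 0.702  0.094 -0.075] resid 196.9
wrist pitch 6 dx dy yaw [0.569 0.549 0.71 ] resid 277.4
scene 0.68 338.0 (np.int64(309), np.int64(380), np.int64(212), np.int64(250))
scene pitch -9 dx dy yaw [-1.286  2.425 -0.387] resid 533.5
scene pitch -6 dx dy yaw [-0.542  0.75   0.994] resid 467.4
scene pitch -3 dx dy yaw [-0.23  -0.138  3.182] resid 406.7
scene pitch 0 dx dy yaw [-0.434  0.974  1.203] resid 389.4
scene pitch 3 dx dy yaw [0.079 0.153 2.74 ] resid 398.4
scene pitch 6 dx dy yaw [ 0.745 -2.094  1.673] resid 453.6
```

Call:
servo_tool([
  [-0.5, -1, 0, 0, 0, 0.08],
  [0, -3, 0, 0, 0, 0.2],
  [0.5, -5, 0, 0, 0, 0.32],
  [1.5, -7, 0, 0, 0, 0.44],
  [3, -8.5, 0, 0, 0, 0.56],
  [4.5, -9.5, 0, 0, 0, 0.68],
  [6, -9.5, 0, 0, 0, 0.8],
  [7.5, -9.5, 0, 0, 0, 0.92],
  [9, -9.5, 0, 0, 0, 1.04],
  [9.4, -9.5, 0, 0, 0, 1.16],
  [9.4, -9.5, 0, 0, 0, 1.28],
  [9.4, -9.5, 0, 0, 0, 1.4],
  [9.4, -9.5, 0, 0, 0, 1.5],
  [9.4, -9.5, 0, 0, 0, 1.553],
  [9.4, -9.5, 0, 0, 0, 1.553],
  [9.4, -9.5, 0, 0, 0, 1.553],
  [9.4, -9.5, 0, 0, 0, 1.553],
])

```text
t: 27.93
tcp_pos: [0.3762, 0.384, 0.1746]
ee_rot: [0.0, 0.99, -0.14, 0.0]
wrist_force: [-0.8, 0.1, -2.2]
width: 0.0114
gripper_force: 40.0
```

```bash
python3 m.py | head -6; python3 fit2.py|head -7
```

```text
27.9333 [0.3762 0.384  0.1746] yaw -16.099864470788948 0.011447154206829816 [-0.7932  0.0789 -2.178 ]
wrist 0.67 5085.0 (np.int64(287), np.int64(348), np.int64(185), np.int64(371))
wrist pitch -9 dx dy yaw [-0.122  0.766  2.682] resid 166.3
wrist pitch -6 dx dy yaw [0.417 0.09  1.792] resid 111.9
wrist pitch -3 dx dy yaw [0.547 0.122 1.746] resid 100.1
wrist pitch 0 dx dy yaw [0.205 0.208 1.84 ] resid 196.2
wrist pitch 3 dx dy yaw [0.02  0.123 1.642] resid 282.2
wrist pitch 6 dx dy yaw [-0.023  0.29   1.699] resid 362.4Traceback (most recent call last):
  File "m.py", line 5, in <module>
    C=env.place_of("wrist","spindle_top"); c=np.round(C[0]["position"]).astype(int); print(C[0]["confidence"],c)
                                                      ~^^^
IndexError: list index out of range
```

```bash
sed -i 's|^C=env.place_of.*|c=np.round((lambda q:q[:2]/q[2])(np.array(cal("wrist")["mtx"])@np.linalg.solve(np.array(cal("wrist")["tool_from_camera"]),np.r_[Rt.T@(np.array([.467,.357,.165])-s["tcp_pos"]),1])[:3])).astype(int); print(c)|' m.py; python3 m.py
```

```text
28.2333 [0.3762 0.384  0.1746] yaw -16.200625476156752 0.011659932012319916 [-0.1986  0.8451 -2.5639]
[321 105]
lab 0 [     0      0    400    400 160000]
spindle ((466.8957214355469, 357.1237487792969), (28.152015686035156, 25.94254493713379), 73.8249740600586)
yaw4 0.0
in tool [0.0946 0.0005 0.0096]
boss 318.16666 221.5 22.066666 [ 0.0393 -0.0007 -0.0362]
level boss px -0.004 [319.7823 225.3614] [32.8303  0.0224]
level boss px 0 [319.7447 223.2419] [32.0317  0.0217]
level boss px 0.004 [319.7088 221.2231] [31.2709  0.021 ]
scene crank_socket 0.74 [300. 273.]
top crank_knob 0.81 [215. 339.]
scene crank_knob 0.86 [331. 303.]
    [0.2856 0.4107 0.2343]
top spindle_top 0.68 [252. 246.]
scene spindle_top 0.93 [288. 263.]
    [0.4652 0.3581 0.1684]
scene crank_balance 0.8 [310. 281.]
```

```bash
python3 - <<'E'
from h import *
np.set_printoptions(precision=5,suppress=True)
for i in range(3):
    c=env.calibration("wrist"); print(np.array(c["tool_from_camera"])[:3,3],np.array(c["tool_from_camera"])[:3,2],np.array(c["mtx"])[0],env.read_state()["t"]); env.read_camera("wrist")
im=cv2.imread("pics/w8.png"); hsv=cv2.cvtColor(im,cv2.COLOR_BGR2HSV)
for r in range(88,124,3): print(r,[tuple(int(v) for v in hsv[r,c]) for c in range(306,338,3)])
E
```

```text
[ 0.07683 -0.00074 -0.18989] [-0.26964 -0.00075  0.96296] [338.11426   0.      317.91425] 28.7833
[ 0.07683 -0.00074 -0.18989] [-0.26964 -0.00075  0.96296] [338.11426   0.      317.91425] 28.8333
[ 0.07683 -0.00074 -0.18989] [-0.26964 -0.00075  0.96296] [338.11426   0.      317.91425] 28.8833
88 [(21, 158, 155), (21, 155, 156), (20, 158, 157), (21, 157, 158), (21, 157, 164), (21, 156, 162), (21, 156, 157), (21, 157, 156), (21, 156, 165), (21, 157, 159), (21, 158, 142)]
91 [(21, 157, 159), (21, 155, 156), (20, 155, 158), (21, 156, 157), (21, 157, 164), (21, 155, 161), (21, 158, 157), (21, 157, 156), (21, 156, 165), (21, 157, 158), (21, 157, 159)]
94 [(20, 156, 159), (21, 156, 155), (21, 155, 156), (21, 157, 156), (21, 156, 163), (21, 157, 161), (21, 157, 156), (21, 157, 156), (21, 157, 164), (20, 156, 159), (21, 157, 159)]
97 [(21, 156, 157), (20, 159, 154), (20, 153, 145), (150, 5, 141), (140, 6, 139), (140, 6, 137), (150, 6, 139), (160, 5, 144), (21, 157, 164), (20, 156, 157), (20, 157, 158)]
100 [(21, 155, 156), (21, 157, 153), (20, 153, 137), (150, 5, 149), (150, 5, 145), (150, 5,
[... 629 characters left out ...]
54), (21, 156, 152), (21, 153, 145), (165, 4, 122), (140, 6, 126), (150, 6, 129), (150, 6, 131), (150, 4, 132), (21, 158, 160), (21, 158, 153), (21, 157, 154)]
115 [(21, 155, 153), (20, 157, 151), (21, 157, 153), (20, 137, 125), (20, 128, 118), (18, 80, 83), (20, 138, 124), (20, 140, 131), (21, 157, 159), (20, 157, 153), (21, 158, 152)]
118 [(21, 154, 152), (21, 157, 149), (21, 155, 151), (21, 158, 152), (21, 157, 159), (21, 158, 155), (21, 157, 151), (21, 157, 151), (21, 157, 158), (21, 157, 151), (21, 156, 152)]
121 [(21, 156, 150), (21, 157, 148), (21, 156, 149), (21, 156, 150), (21, 157, 158), (21, 155, 155), (20, 158, 150), (21, 156, 150), (21, 157, 156), (21, 157, 151), (21, 156, 150)]
```

```bash
sed -i 's/(hsv\[...,1\]<60)&(hsv\[...,2\]>190)/(hsv[...,1]<75)\&(hsv[...,2]>VT)/; s/^np.set_print/import sys; VT=int(sys.argv[1])\nnp.set_print/' m.py; for v in 120 134; do python3 m.py $v | head -7; done
```

```text
28.9333 [0.3762 0.384  0.1746] yaw -16.224676576740837 0.011014317152491902 [ 0.0341 -0.5131 -1.6244]
[321 105]
lab 3 [  138   131   129   132 16103]
spindle ((467.21514892578125, 356.8323669433594), (8.82159423828125, 8.509431838989258), 73.5689926147461)
yaw4 72.37859
in tool [0.095  0.0007 0.0096]
boss 318.5 221.83334 22.1 [ 0.0392 -0.0006 -0.0362]
29.4833 [0.3762 0.384  0.1746] yaw -16.22479869796517 0.01118537704712899 [ 1.368   0.7678 -2.388 ]
[321 105]
lab 10 [  142   131   125   129 14242]
spindle ((467.25213623046875, 356.6750183105469), (8.544007301330566, 8.311295509338379), 73.79586791992188)
yaw4 74.5654
in tool [0.0951 0.0008 0.0096]
boss 318.16666 222.16666 22.4 [ 0.039  -0.0007 -0.0362]
```

Call:
servo_tool([
  [0.6, 0, 0, 0, 0, 0],
  [1.4, 0, 0, 0, 0, 0],
  [2.3, 0, 0, 0, 0, 0],
  [3.2, 0, 0, 0, 0, 0],
  [4.1, 0, 0, 0, 0, 0],
  [4.9, 0, 0, 0, 0, 0],
  [5.4, 0.05, 0, 0, 0, 0],
  [5.6, 0.05, 0, 0, 0, 0],
  [5.6, 0.05, 0.3, 0, 0, 0],
  [5.6, 0.05, 0.6, 0, 0, 0],
  [5.6, 0.05, 0.9, 0, 0, 0],
  [5.6, 0.05, 1.05, 0, 0, 0],
  [5.6, 0.05, 1.05, 0, 0, 0],
  [5.6, 0.05, 1.05, 0, 0, 0],
  [5.6, 0.05, 1.05, 0, 0, 0],
  [5.6, 0.05, 1.05, 0, 0, 0],
])

```text
t: 31.37
tcp_pos: [0.4298, 0.368, 0.1643]
ee_rot: [-0.0, 0.99, -0.141, 0.0]
wrist_force: [1.1, -0.3, -2.5]
width: 0.0114
gripper_force: 40.0
```

```bash
python3 fit2.py; python3 - <<'E'
from h import *
np.set_printoptions(precision=4,suppress=True)
s=env.read_state(); Rt=Rq(s["ee_rot"]); print(s["t"],s["tcp_pos"],s["wrist_force"],s["width"],abs(s["joint_velocities"]).max())
print("socket",s["tcp_pos"]+Rt@[.0391,0,-.0162],"want .4672 .3568 .18")
env.read_camera("top");env.read_camera("scene");cv2.imwrite("pics/w9.png",env.read_camera("wrist"))
for n in("crank_socket","crank_knob","spindle_top","crank_balance"):
    rs=[]
    for c in("top","scene"):
        for q in env.place_of(c,n)[:1]: print(c,n,round(q["confidence"],2),np.round(q["position"],1)); rs.append(ray(c,q["position"]))
    if len(rs)>1: print("   ",tri(rs))
# spindle seen through the hole: brightness patch around the boss
g=cv2.cvtColor(cv2.imread("pics/w9.png"),cv2.COLOR_BGR2GRAY)
for r in range(204,240,3): print(r,g[r,300:340:3].tolist())
E
```

```text
wrist 0.68 5169.0 (np.int64(287), np.int64(348), np.int64(185), np.int64(371))
wrist pitch -9 dx dy yaw [0.047 0.157 1.8  ] resid 187.4
wrist pitch -6 dx dy yaw [0.361 0.089 1.79 ] resid 130.2
wrist pitch -3 dx dy yaw [0.572 0.248 2.08 ] resid 101.4
wrist pitch 0 dx dy yaw [0.317 0.236 1.872] resid 190.8
wrist pitch 3 dx dy yaw [0.068 0.328 2.07 ] resid 281.1
wrist pitch 6 dx dy yaw [0.004 0.327 2.036] resid 355.9
scene 0.87 394.0 (np.int64(282), np.int64(324), np.int64(251), np.int64(302))
scene pitch -9 dx dy yaw [-12.2    -2.526   8.229] resid 375.8
scene pitch -6 dx dy yaw [-6.417 -1.469  5.413] resid 348.5
scene pitch -3 dx dy yaw [-2.488 -0.635  2.248] resid 326.8
scene pitch 0 dx dy yaw [-0.102 -0.01  -0.448] resid 329.4
scene pitch 3 dx dy yaw [ 3.441  1.074 -1.748] resid 357.3
scene pitch 6 dx dy yaw [ 9.444  2.328 -7.253] resid 401.5
31.5667 [0.4299 0.3679 0.1642] [ 0.1338  0.4653 -1.5901] 0.01143809246636268 0.0008991068531522127
socket [0.4674 0.357  0.1804] want .4672 .3568 .18
scene crank_socket 0.56 [290.5 256.7]
top crank_knob 0.83 [224.  305.6]
scene crank_knob 0.84 
[... 181 characters left out ...]
]
207 [111, 53, 54, 53, 53, 53, 52, 54, 53, 54, 54, 53, 112, 123]
210 [54, 54, 42, 62, 62, 69, 70, 71, 70, 65, 41, 53, 55, 119]
213 [52, 53, 41, 108, 111, 127, 128, 129, 128, 102, 41, 53, 53, 103]
216 [53, 58, 43, 101, 108, 108, 110, 109, 104, 96, 39, 51, 53, 66]
219 [54, 58, 44, 97, 106, 107, 109, 108, 103, 95, 41, 54, 53, 57]
222 [53, 63, 43, 89, 90, 95, 98, 97, 92, 82, 42, 53, 54, 57]
225 [53, 63, 45, 28, 28, 28, 27, 28, 26, 26, 42, 54, 54, 59]
228 [52, 54, 43, 28, 27, 27, 28, 27, 29, 28, 42, 52, 51, 71]
231 [54, 53, 45, 26, 27, 28, 27, 27, 27, 27, 43, 53, 54, 115]
234 [73, 52, 49, 48, 49, 48, 47, 47, 46, 46, 46, 53, 72, 126]
237 [133, 70, 53, 53, 53, 53, 52, 52, 53, 53, 53, 76, 123, 126]
```

```bash
python3 - <<'E'
from h import *
np.set_printoptions(precision=1,suppress=True)
s=env.read_state(); Rt=Rq(s["ee_rot"])
K=np.array(cal("wrist")["mtx"]);T=np.array(cal("wrist")["tool_from_camera"])
def pr(p): q=K@np.linalg.solve(T,np.r_[p,1])[:3]; return q[:2]/q[2]
for nm,c,z,h in(("hole top",.0391,-.0362,.00525),("hole mouth",.0391,-.0162,.00525)): print(nm,[pr([c+a*h,b*h,z]) for a,b in((1,-1),(1,1),(-1,1),(-1,-1))])
sp=Rt.T@(np.array([.4672,.3568,.165])-s["tcp_pos"]); print("spindle",[pr(sp+[a*.0045,b*.0045,0]) for a,b in((1,-1),(1,1),(-1,1),(-1,-1))])
hsv=cv2.cvtColor(cv2.imread("pics/w9.png"),cv2.COLOR_BGR2HSV)
for r in range(207,227): print(r,[f"{hsv[r,c,1]}/{hsv[r,c,2]}" for c in range(304,334)])
E
```

```text
hole top [array([308.4, 211. ]), array([331.1, 211. ]), array([330.8, 232.8]), array([308.6, 232.8])]
hole mouth [array([309.5, 203. ]), array([329.7, 203. ]), array([329.5, 222.6]), array([309.6, 222.6])]
spindle [array([311.9, 199.6]), array([327.8, 199.6]), array([327.7, 215.1]), array([311.9, 215.1])]
207 ['14/54', '14/55', '19/55', '19/55', '14/54', '14/54', '14/55', '18/56', '14/54', '19/55', '19/55', '14/54', '14/55', '14/54', '10/53', '14/54', '19/54', '19/55', '19/54', '19/54', '14/54', '14/54', '14/54', '19/55', '14/54', '14/54', '19/55', '19/54', '14/54', '14/54']
208 ['19/55', '14/54', '19/54', '19/55', '14/54', '14/54', '14/55', '14/55', '10/53', '18/56', '14/54', '19/54', '19/55', '19/55', '14/55', '14/54', '14/54', '14/54', '14/54', '14/55', '23/55', '14/54', '14/54', '19/55', '14/54', '19/54', '14/54', '14/54', '19/55', '14/54']
209 ['15/52', '15/50', '16/49', '16/48', '16/48', '11/48', '21/48', '16/48', '16/47', '16/48', '16/48', '16/48', '16/47', '16/47', '16/47', '22/46', '11/46', '11/48', '22/47', '16/47', '16/47', '17/46', '16/47', '16/48', '27/47', '16/47', '11/
[... 4332 characters left out ...]
27', '0/27', '18/28', '9/27', '18/29', '19/27', '19/27', '19/27', '20/26', '9/28', '9/29', '19/27', '18/29', '13/38', '17/44', '15/50', '14/55', '19/53']
225 ['13/61', '16/48', '17/46', '21/36', '27/28', '26/29', '26/29', '27/28', '26/29', '27/28', '18/28', '9/28', '19/27', '19/27', '27/28', '26/29', '18/28', '26/29', '19/27', '9/29', '19/27', '18/28', '18/29', '19/27', '34/30', '20/39', '18/43', '10/49', '14/55', '19/55']
226 ['13/60', '21/48', '17/44', '15/35', '20/26', '18/28', '19/27', '19/27', '26/29', '18/29', '19/27', '19/27', '18/28', '18/28', '18/28', '18/28', '18/28', '9/27', '18/28', '26/29', '27/28', '36/28', '18/28', '19/27', '18/29', '20/38', '12/43', '16/48', '14/54', '23/55']
```

Through the socket hole, the spindle's near edge is at row 215 and the mouth's at row 223, both as predicted. The socket is about 0.8 mm off sideways and turned about 2°, so I'll make a small trim.

Call:
servo_tool([
  [0, -0.03, 0, 0, 0, 0.018],
  [0, -0.06, 0, 0, 0, 0.035],
  [0, -0.06, 0, 0, 0, 0.035],
  [0, -0.06, 0, 0, 0, 0.035],
  [0, -0.06, 0, 0, 0, 0.035],
  [0, -0.06, 0, 0, 0, 0.035],
])

```text
t: 32.62
tcp_pos: [0.43, 0.3684, 0.1641]
ee_rot: [0.0, 0.987, -0.158, -0.0]
wrist_force: [-0.2, -0.6, -2.6]
width: 0.0116
gripper_force: 40.0
```

```bash
python3 - <<'E'
from h import *
np.set_printoptions(precision=2,suppress=True)
s=env.read_state(); print(s["t"],s["tcp_pos"],s["wrist_force"],abs(s["joint_velocities"]).max())
im=env.read_camera("wrist"); hsv=cv2.cvtColor(im,cv2.COLOR_BGR2HSV)
for r in [*range(210,218),219,221,222,223]: print(r,[f"{hsv[r,c,1]}/{hsv[r,c,2]}" for c in range(305,332)])
for n,h in(("lime_mid",.0215),("garlic_mid",.025),("spoon_mid",.005),("mug_mid",.047),("peeler_grip",.0085)):
    if n=="lime_mid": env.read_camera("scene")
    for q in env.place_of("scene",n)[:1]: print(n,q["confidence"],atz("scene",q["position"],h))
E
```

```text
32.6167 [0.43 0.37 0.16] [-0.24 -0.6  -2.56] 0.0020762556032492057
210 ['11/47', '12/43', '20/39', '75/58', '98/70', '81/60', '13/57', '4/68', '4/69', '7/70', '7/70', '0/71', '7/71', '7/71', '4/71', '7/72', '7/72', '0/70', '4/71', '7/71', '4/69', '20/63', '84/67', '63/53', '26/40', '19/41', '16/48']
211 ['16/47', '24/43', '15/34', '139/90', '146/115', '150/112', '49/104', '7/108', '5/112', '7/112', '5/113', '5/113', '5/113', '4/114', '4/116', '4/115', '4/114', '2/113', '2/112', '5/113', '2/111', '43/102', '127/110', '134/82', '20/38', '18/42', '22/47']
212 ['17/46', '18/42', '23/34', '151/103', '156/131', '156/132', '58/123', '6/122', '4/127', '6/129', '6/129', '4/128', '2/128', '6/131', '4/130', '6/130', '6/129', '6/128', '6/127', '6/129', '6/126', '44/117', '129/117', '140/82', '14/36', '18/42', '16/47']
213 ['16/48', '12/43', '23/34', '151/103', '156/132', '157/133', '59/121', '6/121', '4/127', '6/128', '4/128', '4/128', '4/129', '6/131', '6/131', '6/130', '6/129', '6/128', '6/129', '6/130', '4/126', '44/116', '125/108', '133/73', '21/36', '19/41', '16/48']
214 ['16/48', '18/43', 
[... 1686 characters left out ...]
1/47', '23/45', '22/35', '84/58', '98/96', '126/107', '154/109', '155/112', '153/112', '151/113', '152/116', '150/119', '152/119', '153/118', '151/118', '151/118', '154/116', '152/114', '148/112', '155/110', '153/110', '153/112', '144/99', '117/61', '20/38', '17/44', '15/50']
223 ['21/48', '17/44', '21/36', '7/35', '36/56', '79/61', '119/62', '122/65', '126/67', '128/68', '129/71', '128/72', '129/73', '129/73', '135/72', '128/72', '122/71', '126/69', '124/68', '126/65', '126/67', '126/67', '117/61', '77/40', '13/38', '18/43', '21/49']
lime_mid 0.64 [0.56 0.25 0.02]
garlic_mid 0.39 [0.56 0.32 0.03]
spoon_mid 0.74 [0.29 0.28 0.01]
mug_mid 0.57 [0.29 0.42 0.05]
peeler_grip 0.77 [0.45 0.17 0.01]
```

```bash
python3 -c "
from station import env
print(env.sign_off())"
```

```text
the job is handed in; nothing more can be done
None
```

The job is handed in: the lid is folded right back, the peeler lies flat where it started and clear of the case, and the arm is holding the crank level and still about 15 mm above the spindle, knob up, socket centred to about 0.3 mm and turned to match to about a degree by the wrist camera; I did not touch the mug, spoon, lime, garlic or pepper, though I did not re-measure the pepper.

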